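# Find the shaft's flat and hold the collar on it

### The arm

A 6-joint arm with a two-finger parallel gripper is mounted at the origin on the work surface. World frame = base frame: x ahead of the robot, y to its left, z up, the work surface at z = 0. Lengths are in m, angles in degrees, forces in N, time in s.
With the tool pointing down it reaches from about 0.375 to 0.9 m from the base axis. Payload 3.1 kg.
Tool frame: the origin (TCP) lies at the very end of the fingers, on their centre line; the grasp point (between the pads) lies 19 mm behind it (bot.grip_point_offset is the distance from the TCP to the grasp point, in m); z points along the fingers, x is the direction in which the jaws open and shut, and the axes are right-handed (so a half turn about z gives the same grasp; the last joint's range is limited). The gripper opens to 87 mm and grips with 3 to 60 N. Pads are 19 mm wide; open, the fingers measure 117 mm over their backs; the gripper's body (75 mm by 190 mm) begins 51 mm behind the grasp point.
Start: joints at [-76.92, 30.224, 82.088, -0, 67.689, -10.227], TCP at [0.247, -0.574, 0.223] pointing down, gripper open.
Joint ranges: [-176.69, 176.69], [-43.24, 126.21], [12.49, 139.97], [-82, 262], [0, 151.66], [-163.58, 163.58]. Speed limits (degrees/s): [159.86, 159.86, 180, 180, 180, 180].

### API

Orientations are given as a 3x3 rotation matrix whose columns are the frame's x, y, z axes.
In Python, from rig import bot, capture, recognise, place_of gives the robot as it stands.
- The arm moves only by the tool send_rows, never from a script. Its argument "motion" is a list of rows, each a list of 2 entries, a list of its own where there are three numbers: the shift along the tool's x, y, z in mm, then the turn about the tool's z in rad. A call has exactly 5 rows; each row shifts and turns the pose as measured when the row begins, along the tool's axes as they then stand; what a row does not reach is not made up. A row lasts 1/12 s, in which the tool goes at most 41.7 mm and 7.16 degrees, less where a joint would pass 70% of its speed; a pose out of reach is approached as far as the arm can. A call with a gripper value outside its range is refused whole. "gripper" is the closure, from 0 (fully open) to 1 (shut), set as the call begins (left out, the last holds). The fingers move at their own pace and stop on an object; the grip force is fixed at half the most. Time passes only in rows, so rows that do not move let the fingers close, or fill a call up. It gives the time, the measured TCP pose, the force and the opening at its end, in the units of the state.
- bot.read_state(): the state, without advancing time (a new reading comes with each control period).
- capture(name): name is "side" or "top" or "wrist"; returns a dict with "image" (420x560x3 uint8, blue, green, red), "fx", "fy", "cx", "cy" (pixels), "rvec" (rotation vector, rad) and "tvec" (3), from world to camera coordinates, as OpenCV has them. Camera axes: x right, y down, z forward; pixel columns grow to the right and rows downward; lengths in m; the calibration is good to about 2 mm. A picture is of the moment at which its call begins. There is no depth.
- bot.hand_in(): hands the job in, once; it reports no verdict.
Trained networks look in the newest picture that a camera, given by its name, has taken for a name from the list of things; names that differ only in an ending like _2 or _b are one class to them, and where a whole thing is asked for, a point or a joint stands for the part that bears it (a point fixed in the world has none). Each returns a list of dicts, best first, with "p" (0 to 1); they miss things now and then, are a little off and sometimes report something else, mostly with a low value. They report only what shows in the picture. A call takes as long as a camera call. They do not tell look-alikes from the thing itself.
- recognise(camera, target): "xy" ([column, row] in pixels, amid what is visible of it).
- place_of(camera, target): "xy" ([column, row] in pixels: a listed point, or the origin of a listed thing).
The state is a dict: "time_s": time; "joint_positions": joint angles; "qvel": joint speeds; "tau": joint torques, N m; "position": TCP position; "tcp_rot": TCP orientation; "force": force on the tool from outside, world axes, zero at the start; "moment": the same for the moment, N m; "opening": opening from 0.0 (shut) to 1.0 (fully open).
Only numpy, scipy, OpenCV 4.12 (cv2) and the standard library are available. Lean on these libraries where they do the work, as an engineer would, in place of code of your own. Each camera call takes 0.05 s, during which the arm holds its last target.

### The job

Pinch the upright D-shaft of the drive unit across its flat and turn it until the flat faces the notched key guide; then lift the shaft collar from the bench and lower it over the shaft with its set-screw boss pointing at the guide, screw half-way down the flat, and draw it back, away from the guide, so that the screw's tip presses against the flat. Finish while still holding the collar there, upright and off the housing, so that a colleague can tighten the screw; leave the tube rack, tip box and jar where they stand.

Things in the scene. Friction and masses are not known exactly. Their poses are not given: they have to be found in the camera images.
- shaft (a joint): Angle (rad) of the upright steel D-shaft on the drive unit, about its vertical axis. 0: its flat faces the key guide; grows anticlockwise seen from above; starts 0.5 to 1.9 rad anticlockwise of the guide. Turns with light friction (0.06 N m) and stays where it is left.
- shaft_end (a point): Centre of the shaft's round top end, 112 mm above the bench; x axis square to the flat, z up. Shaft 20 mm in diameter; its top 50 mm is a D with one flat 5 mm off the axis: 15 mm across flat and back, up to 20 mm any other way. The 12 mm between D and housing is full round. Top edge chamfered 1.5 mm.
- flat_mid (a point): Point on the shaft's axis half-way up the flat, 87 mm above the bench. Fixed to the drive unit, does not turn with the shaft: x axis points level from shaft to key guide, z up. The white housing, fixed to the bench, is 50 mm high and reaches 120 mm from the axis to +x, 80 mm to -x and 75 mm to either side.
- key_guide (a point): Middle of the notch in the dark steel key guide, two ears (34 mm wide over both) on the housing's top, 92 mm from the shaft's axis. Point 67 mm above the bench; the ears end 73 mm above the bench.
- collar_mid (a point): Centre of the loose aluminium shaft collar, 40 mm outside diameter, 30 mm high, about 0.16 kg, standing upright on the bench (centre 15 mm above it). z: bore axis, up; x: towards the set-screw boss. For gripping, two wrench flats at y = +-21.5 mm (43 mm across), 22 mm long, full height.
- collar_screw (a point): Outer end of the collar's set-screw boss (round, 12 mm diameter), at half height, 27 mm from the bore's axis along the collar's x. Axes as collar_mid.
- collar: The collar; origin at the centre of its underside, axes as collar_mid. Bore 24 mm, open both ends. The screw's tip (5 mm square, half height) stands in to 7.5 mm from the bore's axis: the collar goes over the D only with the screw on the flat's side, and from centred it must shift 2.5 mm along its -x for the tip to meet the flat.
- tube_rack: Bystander: green tube rack 70 x 130 mm with four capped tubes, 92 mm high in all. Origin under its centre.
- tip_box: Bystander: pipette-tip box 85 x 120 mm, 64 mm high. Origin under its centre.
- jar: Bystander: glass jar 70 mm in diameter, 100 mm high. Origin under its centre.
There are look-alikes about, which are no part of the job. What is meant by the collar is not purple, and is the smaller of those in its own colour.

How it is judged:
By the outcome, as a careful person would: the job done as asked, in the order asked, and still so for the second after the job is handed in, while the arm keeps its last pose, push and grip.
It also fails if it takes over 64 s, if anything falls off the work surface, if the arm or the gripper's body presses on something with over 40 N, if the wrist force passes 120 N, or if a joint passes its speed limit or range.

## Working session

There is one attempt and no reset: what is moved stays moved. The work goes in short steps, Python scripts to look and compute and a tool call to move; the robot and the scene stay as the last step left them, time stands still between calls to the robot, and variables do not carry over. Pictures are saved under pics/ and viewed, and the job is handed in when it is done.

Besides the shell and the picture viewer there is one more tool, called after "Emit:" in YAML: its name, and indented under it one key for each argument. send_rows: Moves the arm, as the interface text tells. Its arguments: {"type":"object","properties":{"motion":{"type":"array","items":{"type":"array"}},"gripper":{"type":"number"}},"required":["motion"]}

```bash
ls; mkdir -p pics; cat > h.py <<'E'
import numpy as np, cv2
from rig import bot, capture, recognise, place_of
def P(c):
    R=cv2.Rodrigues(np.array(c["rvec"],float))[0]; t=np.array(c["tvec"],float).reshape(3)
    K=np.array([[c["fx"],0,c["cx"]],[0,c["fy"],c["cy"]],[0,0,1]]); return K,R,t
def ray(c,xy):
    K,R,t=P(c); d=R.T@np.linalg.inv(K)@np.array([xy[0],xy[1],1.]); return -R.T@t,d
def atz(c,xy,z):
    o,d=ray(c,xy); return o+d*(z-o[2])/d[2]
def proj(c,X):
    K,R,t=P(c); p=K@(R@np.array(X,float)+t); return p[:2]/p[2]
def tri(obs):
    A=np.zeros((3,3));b=np.zeros(3)
    for c,xy in obs:
        o,d=ray(c,xy); d=d/np.linalg.norm(d); M=np.eye(3)-np.outer(d,d); A+=M;b+=M@o
    return np.linalg.solve(A,b)
E
python3 - <<'E'
from h import *
np.set_printoptions(precision=4,suppress=True)
s=bot.read_state(); print({k:np.round(v,3).tolist() for k,v in s.items()})
Z=dict(shaft_end=.112,flat_mid=.087,key_guide=.067,collar_mid=.015,collar_screw=.015,collar=0,tube_rack=0,tip_box=0,jar=0)
for n in ("top","side"):
    c=capture(n); cv2.imwrite(f"pics/{n}0.png",c["image"])
    print(n,-P(c)[1].T@P(c)[2])
    for t,z in Z.items():
        for r in place_of(n,t)[:5]: print(t,round(r["p"],2),np.round(r["xy"],1),atz(c,r["xy"],z)[:2])
E
```

```text
pics
{'time_s': 0.0, 'joint_positions': [-76.919, 30.279, 82.157, -0.001, 67.688, -10.227], 'qvel': [0.006, 0.068, 0.082, 0.092, -0.011, 0.111], 'tau': [-0.0, -44.004, -17.66, 0.063, 0.058, -0.0], 'position': [0.247, -0.573, 0.222], 'tcp_rot': [[0.396, -0.918, -0.0], [-0.918, -0.396, 0.002], [-0.002, -0.0, -1.0]], 'force': [-0.009, 0.547, -0.216], 'moment': [-0.01, 0.009, -0.0], 'opening': 1.002}
top [0.4387 0.0095 1.1349]
shaft_end 0.6 [333.6 255. ] [ 0.4842 -0.1245]
flat_mid 0.6 [332.4 253. ] [ 0.4905 -0.1249]
key_guide 0.57 [337.3 222. ] [ 0.5714 -0.144 ]
collar_mid 0.75 [225.8 213.4] [0.6102 0.1523]
collar_mid 0.69 [190.5 242.3] [0.5338 0.2485]
collar_mid 0.57 [191.4 277.2] [0.4403 0.2459]
collar_mid 0.21 [115.1 238.8] [0.5491 0.4528]
collar_screw 0.77 [197.4 288.5] [0.41   0.2298]
collar_screw 0.59 [225.7 230.7] [0.5627 0.153 ]
collar_screw 0.49 [196.2 236.8] [0.5483 0.2331]
collar 0.7 [190.6 277.4] [0.4398 0.2512]
collar 0.66 [190.3 248.9] [0.517  0.2522]
collar 0.54 [226.4 221.7] [0.5893 0.1528]
tube_rack 0.62 [227.5 171.4] [0.7319 0.1483]
tip_box 0.97 [117.7 236.2] [0.5575 0.
[... 438 characters left out ...]
2.9 193.2] [ 0.5693 -0.1488]
key_guide 0.18 [285.3 313.3] [0.5454 0.2785]
collar_mid 0.87 [298.8 319.2] [0.5236 0.2457]
collar_mid 0.67 [296.5 321.2] [0.5273 0.2521]
collar_mid 0.61 [274.5 276.1] [0.607  0.1326]
collar_mid 0.6 [339.9 324.3] [0.4352 0.2393]
collar_screw 0.95 [355.6 322. ] [0.4033 0.2257]
collar_screw 0.69 [288.9 285.6] [0.5667 0.1548]
collar_screw 0.55 [285.4 311.6] [0.5567 0.2318]
collar 0.9 [341.8 330.8] [0.4295 0.2436]
collar 0.71 [298.1 324.5] [0.5245 0.2483]
collar 0.62 [276.5 285.9] [0.5983 0.1486]
tube_rack 0.96 [223.5 276.8] [0.7307 0.1485]
tube_rack 0.51 [312.2 193.3] [ 0.5868 -0.2404]
tip_box 0.65 [259.2 408.8] [0.5535 0.4539]
jar 0.9 [293.8 160.4] [ 0.6817 -0.4113]
```

```bash
python3 - <<'E'
from h import *
t=cv2.imread("pics/top0.png"); s=cv2.imread("pics/side0.png")
cv2.imwrite("pics/crop_t.png",cv2.resize(t[190:300,160:260],None,fx=5,fy=5,interpolation=cv2.INTER_CUBIC))
cv2.imwrite("pics/crop_s.png",cv2.resize(s[250:350,240:380],None,fx=5,fy=5,interpolation=cv2.INTER_CUBIC))
cv2.imwrite("pics/crop_sh.png",np.hstack([cv2.resize(t[205:275,295:375],(400,350),interpolation=cv2.INTER_CUBIC),cv2.resize(s[160:230,290:370],(400,350),interpolation=cv2.INTER_CUBIC)]))
E
```

```text
(no output)
```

View pics/top0.png

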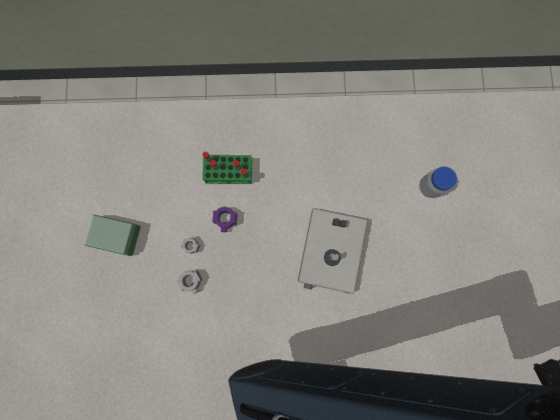

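View pics/side0.png

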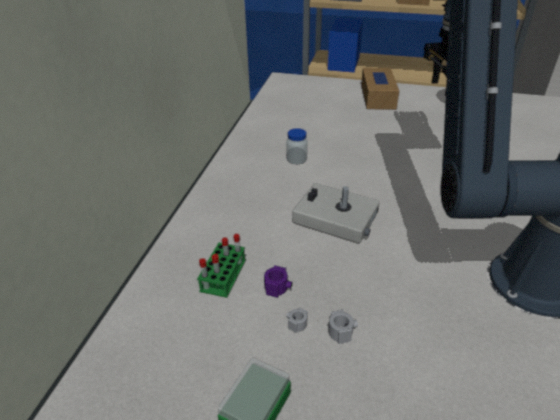

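View pics/crop_t.png

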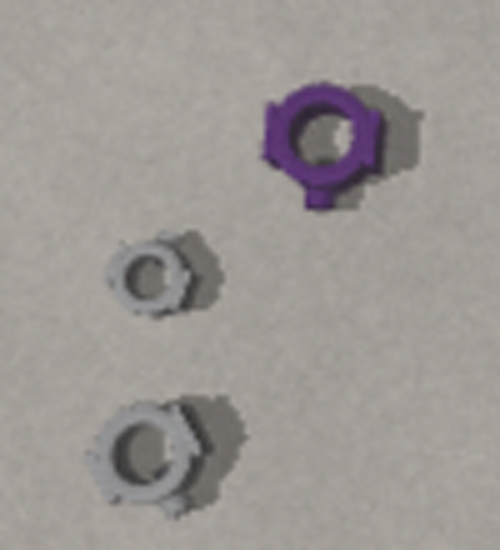

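View pics/crop_s.png

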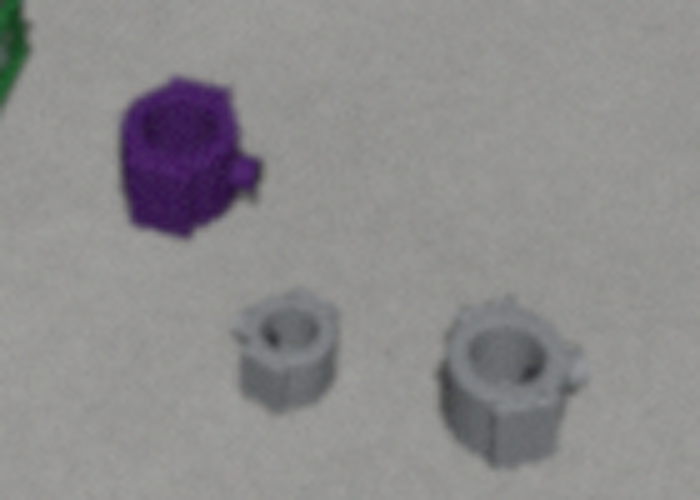

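View pics/crop_sh.png

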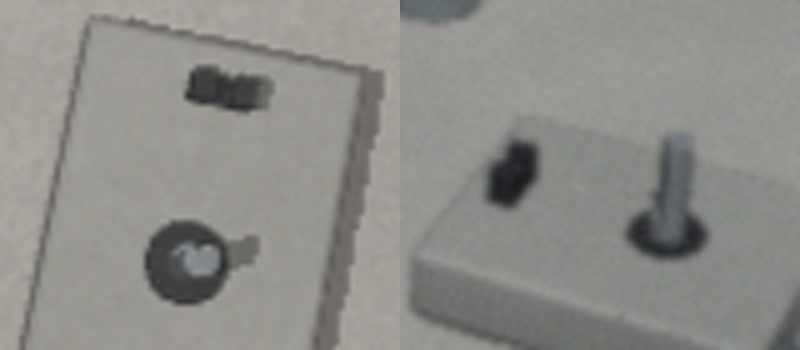

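The candidates in the top view are purple (225,217), large grey (190,279) and small grey (191,244). The collar is the small grey one at (191,244): it isn't purple and it's the smaller of the two greys, which the 5x crop confirms. Its boss points roughly +x/-y. Next I'll move over the drive unit.

```bash
cat >> h.py <<'E'
def go(target,yaw=None):
    s=bot.read_state(); R=np.array(s["tcp_rot"]); p=np.array(s["position"])
    d=R.T@(np.array(target)-p)*1000
    y0=np.degrees(np.arctan2(R[1,0],R[0,0]))
    print("t",round(s["time_s"],2),"pos",np.round(p*1000,1),"yaw",round(y0,2),"open",round(s["opening"],3),"F",np.round(s["force"],1),"j6",round(s["joint_positions"][5],1))
    print("tilt",np.round(R[:,2],4))
    print("tool shift mm",np.round(d,1), "turn rad",None if yaw is None else round(-np.radians((yaw-y0+180)%360-180),4))
E
python3 - <<'E'
from h import *
c=capture("wrist"); cv2.imwrite("pics/w0.png",c["image"]); K,R,t=P(c); print(-R.T@t, R[2],R[0],c["fx"])
go([.45,-.12,.30],-13)
E
```

```text
[ 0.32091987 -0.54100553  0.38352723] [-0.27032825 -0.11648459 -0.95569555] [ 3.95994852e-01 -9.18252726e-01 -9.02978927e-05] 375.4741008639988
t 1.05 pos [ 247.3 -574.   222.6] yaw -66.69 open 1.002 F [-0.1  0.5  0.4] j6 -10.2
tilt [ 0.e+00 -1.e-04 -1.e+00]
tool shift mm [-336.7 -365.8  -77.4] turn rad -0.9371
```

View pics/w0.png

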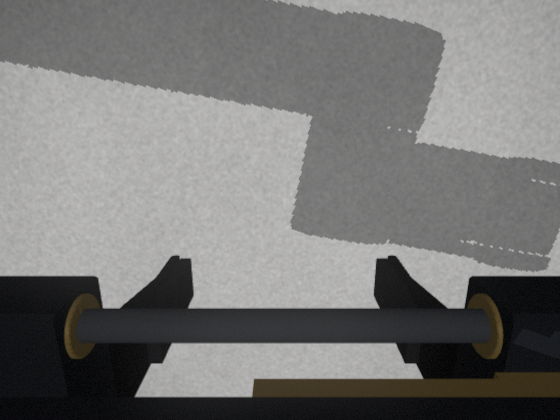

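Emit:
send_rows:
  motion:
    - [[-23,-30.6,-7],0]
    - [[-23,-30.6,-7],0]
    - [[-23,-30.6,-7],0]
    - [[-23,-30.6,-7],0]
    - [[-23,-30.6,-7],0]

```text
time_s: 1.47
position: [0.3411, -0.4111, 0.2556]
tcp_rot: [[0.383, -0.924, -0.001], [-0.924, -0.383, -0.004], [0.004, 0.003, -1.0]]
force: [0.8, 0.2, -0.8]
opening: 1.004
```

Emit:
send_rows:
  motion:
    - [[-23,-30.6,-7],0]
    - [[-23,-30.6,-7],0]
    - [[-23,-30.6,-7],0]
    - [[-23,-30.6,-7],0]
    - [[-23,-30.6,-7],0]

```text
time_s: 1.88
position: [0.4415, -0.2378, 0.2923]
tcp_rot: [[0.381, -0.925, 0.001], [-0.925, -0.381, -0.006], [0.005, 0.001, -1.0]]
force: [1.1, -0.0, -0.2]
opening: 0.999
```

Emit:
send_rows:
  motion:
    - [[0,0,0],-0.12]
    - [[0,0,0],-0.12]
    - [[0,0,0],-0.12]
    - [[0,0,0],-0.12]
    - [[0,0,0],-0.12]

```text
time_s: 2.3
position: [0.4468, -0.2274, 0.2958]
tcp_rot: [[0.851, -0.525, 0.007], [-0.525, -0.851, -0.006], [0.01, 0.001, -1.0]]
force: [0.2, -1.0, 0.1]
opening: 0.997
```

```bash
python3 - <<'E'
from h import *
go([.475,-.176,.30],-13)
c=capture("wrist"); cv2.imwrite("pics/w1.png",c["image"])
E
```

```text
t 2.3 pos [ 446.8 -227.4  295.8] yaw -31.7 open 0.997 F [ 0.2 -1.   0.1] j6 -8.1
tilt [ 0.0074 -0.0061 -1.    ]
tool shift mm [ -2.9 -58.5  -4.3] turn rad -0.3263
```

View pics/w1.png

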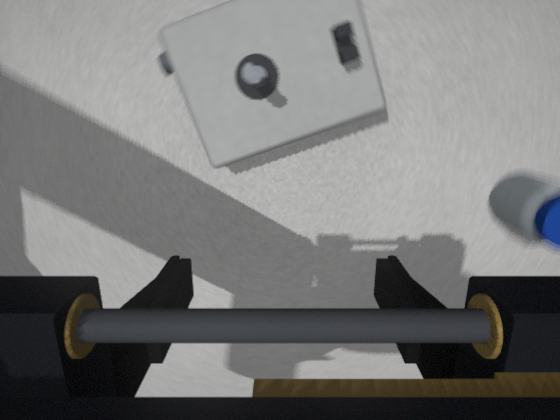

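Emit:
send_rows:
  motion:
    - [[0,-20,12],0]
    - [[0,-20,12],0]
    - [[0,-18,12],0]
    - [[0,0,0],0]
    - [[0,0,0],0]

```text
time_s: 2.77
position: [0.4791, -0.1785, 0.26]
tcp_rot: [[0.846, -0.533, 0.011], [-0.533, -0.846, -0.01], [0.014, 0.003, -1.0]]
force: [0.4, -0.2, -0.1]
opening: 0.999
```

```bash
python3 - <<'E'
from h import *
np.set_printoptions(precision=4,suppress=True)
go([.475,-.176,.25],-13)
c=capture("wrist"); cv2.imwrite("pics/w2.png",c["image"])
for t,z in dict(shaft_end=.112,flat_mid=.087,key_guide=.067).items():
    for r in place_of("wrist",t)[:3]: print(t,round(r["p"],2),np.round(r["xy"],1),atz(c,r["xy"],z)[:2])
x,y=np.round(proj(c,[.486,-.127,.112])).astype(int); print(x,y)
cv2.imwrite("pics/w2c.png",cv2.resize(c["image"][max(0,y-50):y+50,x-65:x+65],None,fx=6,fy=6,interpolation=cv2.INTER_CUBIC))
E
```

```text
t 2.77 pos [ 479.1 -178.5  260. ] yaw -32.24 open 0.999 F [ 0.4 -0.2 -0.1] j6 -0.6
tilt [ 0.0106 -0.01   -0.9999]
tool shift mm [-4.9  0.   9.9] turn rad -0.3358
shaft_end 0.72 [248.2 145.2] [ 0.4796 -0.126 ]
flat_mid 0.62 [250.6 144.5] [ 0.4784 -0.1281]
key_guide 0.76 [347.1 109.3] [ 0.5677 -0.1498]
key_guide 0.5 [252.4 145.3] [ 0.4769 -0.1309]
256 142
```

View pics/w2.png

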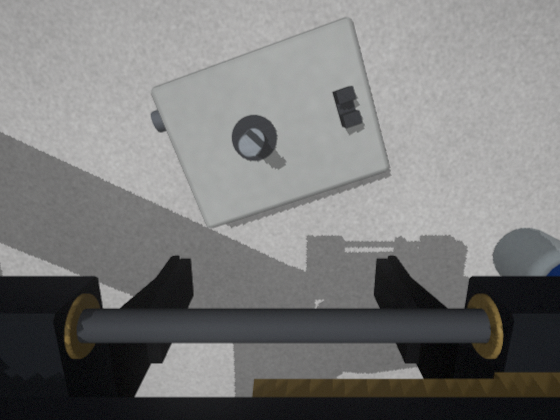

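View pics/w2c.png

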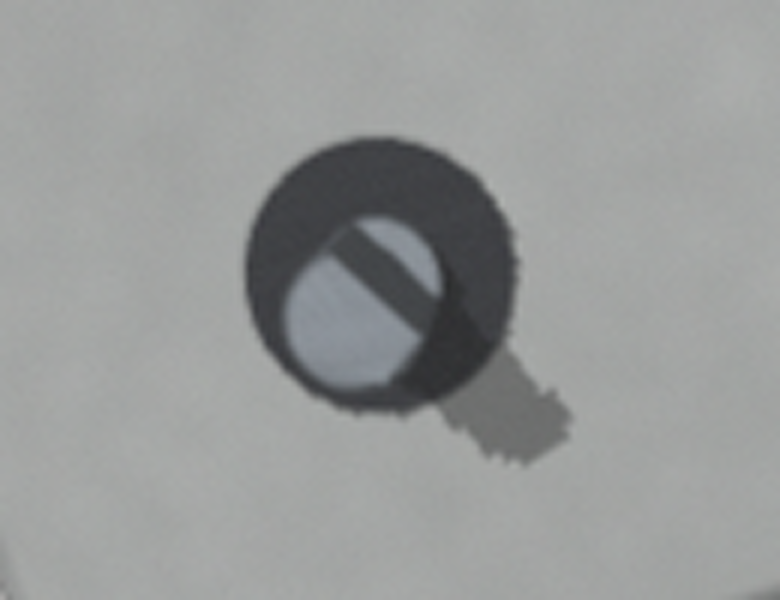

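```bash
cat > m.py <<'E'
from h import *
np.set_printoptions(precision=4,suppress=True)
c=capture("wrist")
f=lambda p:(191+p[0]/6-.4,92+p[1]/6-.4)
deg=lambda v:np.degrees(np.arctan2(v[1],v[0]))
a,b=[atz(c,f(p),.112) for p in((332,250),(420,332))]
print("flat edge",a,b,"normal",deg(b-a)+90)
a,b=[atz(c,f(p),.062) for p in((355,222),(440,298))]
print("flat bottom",a,b,"normal",deg(b-a)+90)
q=[atz(c,p,.05) for p in((152,91),(349,17),(388,171),(210,227))]
for i in range(4): print(q[i],deg(q[(i+1)%4]-q[i]),np.linalg.norm(q[(i+1)%4]-q[i]))
# base disc centre
print("disc", atz(c,f((381,273)),.05))
g=c["image"]
# chamfered top circle: arc points left/bottom
pts=np.array([atz(c,f(p),.112)[:2] for p in((283,320),(300,365),(345,388),(300,280))])
A=np.c_[2*pts,np.ones(len(pts))]; s=np.linalg.lstsq(A,(pts**2).sum(1),rcond=None)[0]; print("circle",s[:2],np.sqrt(s[2]+s[:2]@s[:2]))
E
python3 m.py
```

```text
flat edge [ 0.4834 -0.1183  0.112 ] [ 0.4874 -0.1338  0.112 ] normal 14.415802721167779
flat bottom [ 0.483  -0.1183  0.062 ] [ 0.4878 -0.1352  0.062 ] normal 15.818464049901394
[ 0.4238 -0.0411  0.05  ] -13.180005259518753 0.19205672860516637
[ 0.6108 -0.0849  0.05  ] -103.78243983254347 0.14674166182939993
[ 0.5758 -0.2275  0.05  ] 165.58546949164167 0.19092248941870896
[ 0.3909 -0.1799  0.05  ] 76.67363174821145 0.14262061689524774
disc [ 0.4808 -0.1276  0.05  ]
circle [ 0.4796 -0.1277] 0.00862174028435168
```

The wrist view shows the shaft at (250,143), with the flat as a dark band facing up-right. Its normal is about 15° in the world and the guide direction is about -13.7°. The shaft axis is near (0.480, -0.128).

Emit:
send_rows:
  motion:
    - [[0,0,0],-0.12]
    - [[0,0,0],-0.12]
    - [[0,0,0],-0.12]
    - [[0,0,0],-0.12]
    - [[0,0,0],-0.12]

```text
time_s: 3.43
position: [0.4788, -0.1838, 0.2635]
tcp_rot: [[0.998, 0.055, 0.016], [0.055, -0.998, -0.014], [0.016, 0.015, -1.0]]
force: [-0.5, -0.9, 0.2]
opening: 1.004
```

Emit:
send_rows:
  motion:
    - [[0,0,0],-0.1]
    - [[0,0,0],-0.1]
    - [[0,0,0],-0.05]
    - [[0,0,0],0]
    - [[0,0,0],0]

```text
time_s: 3.85
position: [0.4785, -0.188, 0.2663]
tcp_rot: [[0.951, 0.308, 0.021], [0.309, -0.951, -0.018], [0.014, 0.024, -1.0]]
force: [0.4, -0.2, 0.3]
opening: 1.001
```

```bash
python3 - <<'E'
from h import *
go([.4776,-.1286,.14],15)
E
```

```text
t 3.85 pos [ 478.5 -188.   266.3] yaw 17.98 open 1.001 F [ 0.4 -0.2  0.3] j6 -51.7
tilt [ 0.0206 -0.0184 -0.9996]
tool shift mm [ 15.7 -59.7 125.1] turn rad 0.052
```

Emit:
send_rows:
  motion:
    - [[0,0,0],0]
    - [[0,0,0],0]
    - [[0,0,0],0]
    - [[0,0,0],0]
    - [[0,0,0],0]

```text
time_s: 4.27
position: [0.4784, -0.1891, 0.267]
tcp_rot: [[0.953, 0.303, 0.022], [0.303, -0.953, -0.019], [0.015, 0.025, -1.0]]
force: [-0.1, 0.3, -0.4]
opening: 0.999
```

```bash
python3 - <<'E'
from h import *
go([.4776,-.1286,.14],15)
s=bot.read_state(); print(np.round(s["joint_positions"],2),np.round(s["qvel"],2))
capture("wrist")
go([.4776,-.1286,.14],15)
s=bot.read_state(); print(np.round(s["joint_positions"],2),np.round(s["qvel"],2))
E
```

```text
t 4.27 pos [ 478.4 -189.1  267. ] yaw 17.66 open 0.999 F [-0.1  0.3 -0.4] j6 -51.4
tilt [ 0.0217 -0.0194 -0.9996]
tool shift mm [ 15.7 -61.  125.8] turn rad 0.0464
[-33.89  17.88  95.74  -0.25  64.73 -51.43] [-0.04  0.04 -0.07  0.07  0.07  0.24]
t 4.32 pos [ 478.4 -189.   267. ] yaw 17.66 open 0.999 F [-1.2 -0.6  1.5] j6 -51.4
tilt [ 0.0218 -0.0194 -0.9996]
tool shift mm [ 15.7 -61.  125.8] turn rad 0.0465
[-33.89  17.88  95.74  -0.25  64.73 -51.43] [ 0.02 -0.03 -0.07 -0.   -0.06 -0.08]
```

Emit:
send_rows:
  motion:
    - [[3.2,-12,10],0.01]
    - [[3.2,-12,10],0.01]
    - [[3.2,-12,10],0.01]
    - [[3.2,-12,10],0.01]
    - [[3.2,-12,10],0.01]

```text
time_s: 4.73
position: [0.481, -0.13, 0.2166]
tcp_rot: [[0.968, 0.248, 0.03], [0.249, -0.968, -0.025], [0.022, 0.032, -0.999]]
force: [0.2, -0.9, -0.5]
opening: 1.0
```

Emit:
send_rows:
  motion:
    - [[0,0,15],0]
    - [[0,0,15],0]
    - [[0,0,15],0]
    - [[0,0,15],0]
    - [[0,0,5],0]

```text
time_s: 5.15
position: [0.4828, -0.1278, 0.1487]
tcp_rot: [[0.967, 0.252, 0.03], [0.252, -0.967, -0.024], [0.023, 0.031, -0.999]]
force: [0.8, -0.4, 0.2]
opening: 0.996
```

```bash
python3 - <<'E'
from h import *
go([.4776,-.1286,.14],15)
s=bot.read_state(); print(np.round(s["joint_positions"],2),np.round(s["qvel"],2))
c=capture("wrist"); cv2.imwrite("pics/w3.png",c["image"]); print(proj(c,[.480,-.128,.112]))
E
```

```text
t 5.15 pos [ 482.8 -127.8  148.7] yaw 14.62 open 0.996 F [ 0.8 -0.4  0.2] j6 -41.6
tilt [ 0.0296 -0.0242 -0.9993]
tool shift mm [-5.4 -0.8  8.5] turn rad -0.0066
[-27.38  26.4  105.62  -0.63  45.84 -41.56] [ 0.31  5.23  2.11 -0.07 -8.25  0.29]
[277.99308991 247.52563851]
```

View pics/w3.png

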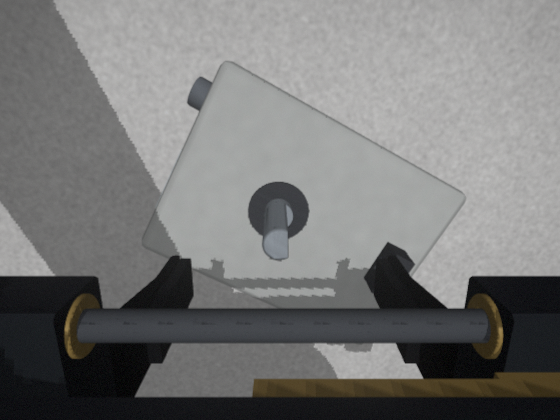

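Emit:
send_rows:
  motion:
    - [[0,15,0],0]
    - [[0,15,0],0]
    - [[0,15,0],0]
    - [[0,0,0],0]
    - [[0,0,0],0]

```text
time_s: 5.62
position: [0.4976, -0.1784, 0.1526]
tcp_rot: [[0.967, 0.251, 0.034], [0.252, -0.967, -0.028], [0.026, 0.035, -0.999]]
force: [0.2, -1.0, -0.4]
opening: 1.002
```

```bash
python3 - <<'E'
from h import *
go([.4776,-.1286,.14],15)
s=bot.read_state(); print(np.round(s["joint_positions"],2),np.round(s["qvel"],2))
E
```

```text
t 5.62 pos [ 497.6 -178.4  152.6] yaw 14.6 open 1.002 F [ 0.2 -1.  -0.4] j6 -45.9
tilt [ 0.0341 -0.0278 -0.999 ]
tool shift mm [ -7.2 -53.7  10.5] turn rad -0.007
[-31.65  27.74 101.67  -0.44  48.09 -45.94] [-2.18  0.15 -2.92 -0.67 -0.4  -0.74]
```

Emit:
send_rows:
  motion:
    - [[0,0,-30],0]
    - [[0,0,-30],0]
    - [[0,0,0],0]
    - [[0,0,0],0]
    - [[0,0,0],0]

```text
time_s: 6.03
position: [0.4957, -0.1792, 0.216]
tcp_rot: [[0.968, 0.247, 0.036], [0.248, -0.968, -0.028], [0.027, 0.036, -0.999]]
force: [-0.0, 0.9, -0.5]
opening: 0.998
```

```bash
python3 - <<'E'
from h import *
go([.4776,-.1286,.14],15)
s=bot.read_state(); print(np.round(s["joint_positions"],2),np.round(s["qvel"],2),np.round(s["tau"],1))
E
```

```text
t 6.03 pos [ 495.7 -179.2  216. ] yaw 14.35 open 0.998 F [-0.   0.9 -0.5] j6 -46.0
tilt [ 0.0355 -0.0282 -0.999 ]
tool shift mm [ -7.  -56.2  73.9] turn rad -0.0113
[-31.86  22.23  98.31  -0.36  56.87 -45.99] [-0.04 -0.42  0.75  0.05  0.17 -0.03] [  0.  -35.7 -15.6   0.   -0.    0. ]
```

Emit:
send_rows:
  motion:
    - [[0,0,15],0]
    - [[0,0,15],0]
    - [[0,0,15],0]
    - [[0,0,15],0]
    - [[0,0,0],0]

```text
time_s: 6.45
position: [0.4967, -0.18, 0.1525]
tcp_rot: [[0.968, 0.247, 0.035], [0.248, -0.968, -0.027], [0.027, 0.035, -0.999]]
force: [-0.6, 0.6, 0.1]
opening: 0.999
```

```bash
python3 - <<'E'
from h import *
go([.4776,-.1286,.14],15)
s=bot.read_state(); print(np.round(s["joint_positions"],2),np.round(s["qvel"],2),np.round(s["tau"],1))
E
```

```text
t 6.45 pos [ 496.7 -180.   152.5] yaw 14.35 open 0.999 F [-0.6  0.6  0.1] j6 -46.0
tilt [ 0.0346 -0.0273 -0.999 ]
tool shift mm [ -6.1 -54.9  10.5] turn rad -0.0113
[-31.88  27.72 101.74  -0.38  48.04 -45.96] [ 0.2  -0.96 -0.34  0.12  1.28 -0.01] [ -0.2 -37.5 -13.7   0.   -0.4   0. ]
```

Emit:
send_rows:
  motion:
    - [[-3,-26,0],0]
    - [[-3,-26,0],0]
    - [[0,0,0],0]
    - [[0,0,0],0]
    - [[0,0,0],0]

```text
time_s: 6.87
position: [0.4759, -0.1294, 0.1482]
tcp_rot: [[0.969, 0.246, 0.029], [0.247, -0.969, -0.025], [0.022, 0.031, -0.999]]
force: [-0.0, -0.0, -0.1]
opening: 1.001
```

```bash
python3 - <<'E'
from h import *
go([.4776,-.1286,.14],15)
s=bot.read_state(); print(np.round(s["joint_positions"],2),np.round(s["qvel"],2),np.round(s["tau"],1))
E
```

```text
t 6.87 pos [ 475.9 -129.4  148.2] yaw 14.29 open 1.001 F [-0.  -0.  -0.1] j6 -41.7
tilt [ 0.0288 -0.0246 -0.9993]
tool shift mm [ 1.7 -0.6  8.2] turn rad -0.0124
[-27.92  26.07 106.49  -0.66  45.33 -41.73] [-0.   -0.03 -0.79 -0.38 -0.56 -0.37] [  0.2 -34.8 -11.7   0.   -0.1   0. ]
```

Emit:
send_rows:
  motion:
    - [[-34,-19,0],0]
    - [[-34,-19,0],0]
    - [[0,0,0],0]
    - [[0,0,0],0]
    - [[0,0,0],0]

```text
time_s: 7.28
position: [0.4027, -0.113, 0.1465]
tcp_rot: [[0.969, 0.244, 0.036], [0.245, -0.969, -0.029], [0.028, 0.037, -0.999]]
force: [0.0, -0.2, -0.9]
opening: 0.997
```

Emit:
send_rows:
  motion:
    - [[14,8,0],0]
    - [[14,8,0],0]
    - [[14,8,0],0]
    - [[14,8,0],0]
    - [[14,8,0],0]

```text
time_s: 7.7
position: [0.4869, -0.1389, 0.1516]
tcp_rot: [[0.97, 0.242, 0.041], [0.243, -0.97, -0.032], [0.032, 0.041, -0.999]]
force: [-0.2, 0.1, -0.2]
opening: 0.997
```

```bash
python3 - <<'E'
from h import *
go([.4776,-.1286,.14],15)
s=bot.read_state(); print(np.round(s["joint_positions"],2),np.round(s["qvel"],2),np.round(s["tau"],1))
E
```

```text
t 7.7 pos [ 486.9 -138.9  151.6] yaw 14.07 open 0.997 F [-0.2  0.1 -0.2] j6 -41.8
tilt [ 0.0405 -0.032  -0.9987]
tool shift mm [ -6.9 -12.7  10.9] turn rad -0.0163
[-28.27  26.31 105.08  -0.72  45.7  -41.8 ] [  5.34  12.32 -30.9   -0.28  16.61   5.5 ] [ -0.2 -36.4 -11.2   0.   -0.3  -0.1]
```

Emit:
send_rows:
  motion:
    - [[0,0,0],0.003]
    - [[0,0,0],0.003]
    - [[0,0,0],0.003]
    - [[0,0,0],0.003]
    - [[0,0,0],0.003]

```text
time_s: 8.12
position: [0.493, -0.1425, 0.1524]
tcp_rot: [[0.973, 0.225, 0.048], [0.227, -0.973, -0.036], [0.038, 0.046, -0.998]]
force: [0.1, 0.3, -0.3]
opening: 0.998
```

```bash
python3 - <<'E'
from h import *
go([.4776,-.1286,.14],15)
s=bot.read_state(); print(np.round(s["joint_positions"],2),np.round(s["qvel"],2),np.round(s["tau"],1))
E
```

```text
t 8.12 pos [ 493.  -142.5  152.4] yaw 13.14 open 0.998 F [ 0.1  0.3 -0.3] j6 -40.9
tilt [ 0.0477 -0.036  -0.9982]
tool shift mm [-12.3 -17.6  11.1] turn rad -0.0325
[-28.3   26.53 104.44  -0.73  45.65 -40.89] [-0.05 -0.24  0.92  0.02  0.29  2.27] [ -0.  -35.6 -12.6   0.   -0.2  -0. ]
```

Emit:
send_rows:
  motion:
    - [[0,0,0],-0.003]
    - [[0,0,0],-0.003]
    - [[0,0,0],-0.003]
    - [[0,0,0],-0.003]
    - [[0,0,0],-0.003]

```text
time_s: 8.53
position: [0.4902, -0.1413, 0.1523]
tcp_rot: [[0.97, 0.241, 0.045], [0.243, -0.97, -0.035], [0.035, 0.044, -0.998]]
force: [0.3, -1.1, 0.3]
opening: 0.997
```

```bash
python3 - <<'E'
from h import *
go([.4776,-.1286,.14],15)
s=bot.read_state(); print(np.round(s["joint_positions"],2),np.round(s["qvel"],2),np.round(s["tau"],1))
E
```

```text
t 8.53 pos [ 490.2 -141.3  152.3] yaw 14.04 open 0.997 F [ 0.3 -1.1  0.3] j6 -41.8
tilt [ 0.0448 -0.0346 -0.9984]
tool shift mm [ -9.6 -15.9  11.2] turn rad -0.0167
[-28.33  26.41 104.72  -0.74  45.67 -41.83] [-0.   -0.22  0.3  -0.06 -0.02 -2.22] [ -0.  -35.6 -12.3  -0.   -0.1   0. ]
```

Emit:
send_rows:
  motion:
    - [[0,0,0.2],0]
    - [[0,0,-0.2],0]
    - [[0,0,0.2],0]
    - [[0,0,-0.2],0]
    - [[0,0,0.2],0]

```text
time_s: 8.95
position: [0.4901, -0.1413, 0.1522]
tcp_rot: [[0.969, 0.241, 0.045], [0.243, -0.969, -0.035], [0.035, 0.044, -0.998]]
force: [0.8, 1.0, -0.9]
opening: 0.998
```

Emit:
send_rows:
  motion:
    - [[-2,0,0],0]
    - [[-2,0,0],0]
    - [[-2,0,0],0]
    - [[-2,0,0],0]
    - [[-2,0,0],0]

```text
time_s: 9.37
position: [0.4798, -0.1439, 0.1517]
tcp_rot: [[0.969, 0.242, 0.045], [0.243, -0.969, -0.035], [0.035, 0.045, -0.998]]
force: [-0.3, 0.3, -0.2]
opening: 1.0
```

```bash
python3 - <<'E'
from h import *
go([.4776,-.1286,.14],15)
s=bot.read_state(); print(np.round(s["joint_positions"],2),np.round(s["qvel"],2),np.round(s["tau"],1))
E
```

```text
t 9.37 pos [ 479.8 -143.9  151.7] yaw 14.08 open 1.0 F [-0.3  0.3 -0.2] j6 -42.8
tilt [ 0.045  -0.0347 -0.9984]
tool shift mm [  1.2 -15.9  11.1] turn rad -0.016
[-29.2   25.88 106.04  -0.68  44.87 -42.77] [-2.27 -1.33  3.24 -0.02 -1.82 -2.23] [  0.2 -34.8 -12.2   0.   -0.1   0. ]
```

Emit:
send_rows:
  motion:
    - [[-3,-2,0],0]
    - [[-7,-4,0],0]
    - [[-10,-6,0],0]
    - [[-13,-7,0],0]
    - [[-16,-9,0],0]

```text
time_s: 9.78
position: [0.4256, -0.1298, 0.149]
tcp_rot: [[0.969, 0.241, 0.05], [0.243, -0.969, -0.038], [0.039, 0.049, -0.998]]
force: [0.1, -0.5, 0.1]
opening: 1.0
```

Emit:
send_rows:
  motion:
    - [[0,0,0],0]
    - [[0,0,0],0]
    - [[0,0,0],0]
    - [[0,0,0],0]
    - [[0,0,0],0]

```text
time_s: 10.2
position: [0.4225, -0.1282, 0.149]
tcp_rot: [[0.969, 0.241, 0.047], [0.242, -0.97, -0.036], [0.037, 0.046, -0.998]]
force: [0.1, -0.5, 0.0]
opening: 0.994
```

```bash
python3 - <<'E'
from h import *
go([.4776,-.1286,.14],15)
s=bot.read_state(); print(np.round(s["joint_positions"],2),np.round(s["qvel"],2),np.round(s["tau"],1))
E
```

```text
t 10.2 pos [ 422.5 -128.2  149. ] yaw 14.04 open 0.994 F [ 0.1 -0.5  0. ] j6 -44.8
tilt [ 0.0471 -0.0358 -0.9982]
tool shift mm [53.  13.2 11.6] turn rad -0.0168
[-31.18  22.48 114.31  -0.56  39.84 -44.76] [ 0.06  0.3  -1.09  0.05 -0.28  0.12] [ -0.  -30.5 -10.3   0.   -0.1   0. ]
```

Emit:
send_rows:
  motion:
    - [[24,5,0],0]
    - [[24,5,0],0]
    - [[0,0,0],0]
    - [[0,0,0],0]
    - [[0,0,0],0]

```text
time_s: 10.62
position: [0.4757, -0.1272, 0.1512]
tcp_rot: [[0.969, 0.241, 0.049], [0.243, -0.969, -0.037], [0.039, 0.048, -0.998]]
force: [0.8, 0.2, 0.2]
opening: 1.003
```

```bash
python3 - <<'E'
from h import *
go([.4776,-.1286,.14],15)
s=bot.read_state(); print(np.round(s["joint_positions"],2),np.round(s["qvel"],2),np.round(s["tau"],1))
E
```

```text
t 10.62 pos [ 475.7 -127.2  151.2] yaw 14.05 open 1.003 F [0.8 0.2 0.2] j6 -41.1
tilt [ 0.0491 -0.0369 -0.9981]
tool shift mm [ 1.1  1.3 11.3] turn rad -0.0166
[-27.64  25.33 107.39  -0.82  43.81 -41.06] [ 0.19  0.3   0.42 -0.22  0.73 -0.21] [  0.1 -34.1 -11.9   0.   -0.1   0. ]
```

Emit:
send_rows:
  motion:
    - [[0.2,0.3,8],-0.003]
    - [[0.2,0.3,8],-0.003]
    - [[0.2,0.3,8],-0.003]
    - [[0.2,0.3,6],-0.003]
    - [[0.2,0.3,4],-0.003]

```text
time_s: 11.03
position: [0.4758, -0.1294, 0.1141]
tcp_rot: [[0.966, 0.256, 0.046], [0.257, -0.966, -0.036], [0.036, 0.046, -0.998]]
force: [0.1, 0.1, -0.2]
opening: 1.001
```

```bash
python3 - <<'E'
from h import *
go([.4785,-.1293,.079],15)
c=capture("wrist"); cv2.imwrite("pics/w4.png",c["image"][100:400]); print(proj(c,[.480,-.128,.112]))
E
```

```text
t 11.03 pos [ 475.8 -129.4  114.1] yaw 14.93 open 1.001 F [ 0.1  0.1 -0.2] j6 -42.0
tilt [ 0.0463 -0.0357 -0.9983]
tool shift mm [ 1.3 -1.  35.1] turn rad -0.0012
[293.55796059 277.11018837]
```

View pics/w4.png

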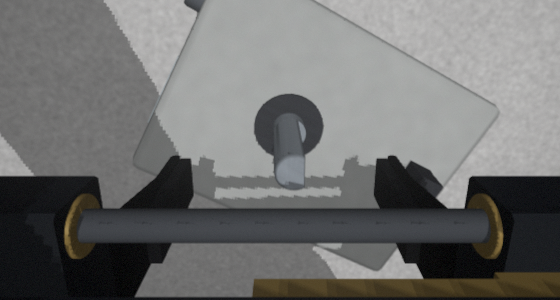

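```bash
python3 - <<'E'
from h import *
c=capture("wrist"); s=bot.read_state(); R=np.array(s["tcp_rot"]); p=np.array(s["position"])
print(c["cx"],c["cy"])
for d in(-.0435,0,.0435): print(proj(c,p+R@[d,0,0]),proj(c,p+R@[d,0,-.019]))
print(proj(c,[.480,-.128,.112]),proj(c,np.array([.480,-.128,.112])-.0025*np.array([.966,.257,0])))
cv2.imwrite("pics/w4c.png",cv2.resize(c["image"][230:310,170:400],None,fx=3.4,fy=3.4,interpolation=cv2.INTER_CUBIC))
E
```

```text
283.19576743044547 214.12992668937133
[193.20739985 280.72719086] [182.92374295 301.45595643]
[285.18010852 280.80848246] [285.37428223 301.54934964]
[377.17543906 280.88979405] [387.85289208 301.64276844]
[294.36459278 278.19221244] [289.14678381 278.27688606]
```

View pics/w4c.png

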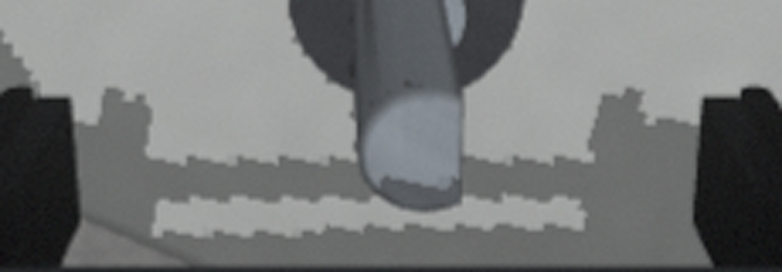

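Emit:
send_rows:
  motion:
    - [[0.6,-0.2,7],0]
    - [[0.6,-0.2,8],0]
    - [[0.6,-0.2,8],0]
    - [[0.5,-0.2,7],0]
    - [[0.3,-0.2,4],0]

```text
time_s: 11.55
position: [0.4807, -0.1294, 0.0779]
tcp_rot: [[0.966, 0.255, 0.048], [0.257, -0.966, -0.037], [0.037, 0.048, -0.998]]
force: [-0.3, -0.4, -0.3]
opening: 1.003
```

Emit:
send_rows:
  motion:
    - [[0,0,0],0]
    - [[0,0,0],0]
    - [[0,0,0],0]
    - [[0,0,0],0]
    - [[0,0,0],0]
  gripper: 1

```text
time_s: 11.97
position: [0.4803, -0.129, 0.0764]
tcp_rot: [[0.966, 0.256, 0.046], [0.257, -0.966, -0.036], [0.035, 0.046, -0.998]]
force: [-0.3, 0.4, 0.3]
opening: 0.706
```

Emit:
send_rows:
  motion:
    - [[0,0,0],0]
    - [[0,0,0],0]
    - [[0,0,0],0]
    - [[0,0,0],0]
    - [[0,0,0],0]

```text
time_s: 12.38
position: [0.481, -0.1293, 0.0775]
tcp_rot: [[0.966, 0.256, 0.048], [0.257, -0.966, -0.037], [0.037, 0.048, -0.998]]
force: [-0.1, -0.3, 0.3]
opening: 0.325
```

```bash
python3 - <<'E'
from h import *
go([.4785,-.1293,.079],-13.7)
print(bot.read_state()["moment"])
c=capture("wrist"); cv2.imwrite("pics/w5.png",cv2.resize(c["image"][200:330,170:400],None,fx=3.4,fy=3.4,interpolation=cv2.INTER_CUBIC))
E
```

```text
t 12.38 pos [ 481.  -129.3   77.5] yaw 14.93 open 0.325 F [-0.1 -0.3  0.3] j6 -41.6
tilt [ 0.0482 -0.0367 -0.9982]
tool shift mm [-2.3 -0.6 -1.6] turn rad 0.4996
[ 0.01174355 -0.1052903   0.00501996]
```

View pics/w5.png

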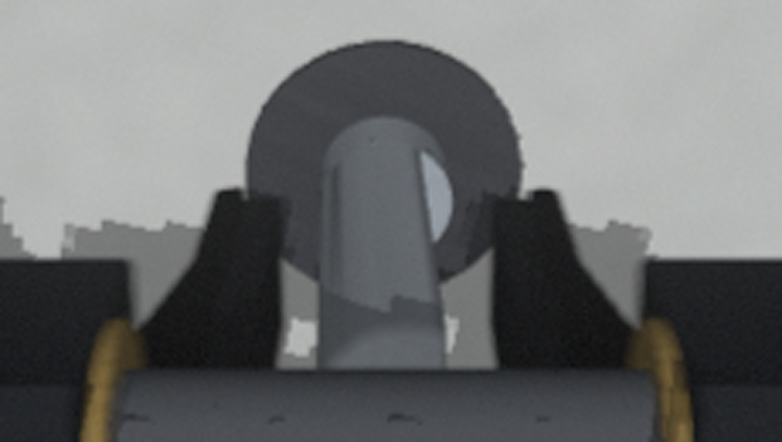

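Emit:
send_rows:
  motion:
    - [[0,0,0],0]
    - [[0,0,0],0]
    - [[0,0,0],0]
    - [[0,0,0],0]
    - [[0,0,0],0]

```text
time_s: 12.85
position: [0.4796, -0.1295, 0.0775]
tcp_rot: [[0.965, 0.258, 0.045], [0.26, -0.965, -0.037], [0.034, 0.047, -0.998]]
force: [0.3, -0.9, 1.4]
opening: 0.168
```

```bash
python3 - <<'E'
from h import *
go([.4785,-.1293,.079],-13.7)
print(bot.read_state()["moment"])
E
```

```text
t 12.85 pos [ 479.6 -129.5   77.5] yaw 15.06 open 0.168 F [ 0.3 -0.9  1.4] j6 -41.6
tilt [ 0.0448 -0.0369 -0.9983]
tool shift mm [-0.9 -0.4 -1.6] turn rad 0.502
[-0.18281307  0.32804706  0.0844643 ]
```

Emit:
send_rows:
  motion:
    - [[0,-0.1,0],0.03]
    - [[0,-0.15,0],0.06]
    - [[0,-0.15,0],0.06]
    - [[0,-0.15,0],0.06]
    - [[0,-0.1,0],0.05]

```text
time_s: 13.27
position: [0.4793, -0.1289, 0.0774]
tcp_rot: [[0.999, -0.007, 0.043], [-0.006, -0.999, -0.037], [0.044, 0.037, -0.998]]
force: [-0.2, -0.2, 0.8]
opening: 0.169
```

Emit:
send_rows:
  motion:
    - [[0,-0.1,0],0.05]
    - [[0,-0.1,0],0.05]
    - [[0,-0.1,0],0.04]
    - [[0,-0.1,0],0.03]
    - [[0,0,0],0.01]

```text
time_s: 13.68
position: [0.4793, -0.1284, 0.0774]
tcp_rot: [[0.98, -0.193, 0.041], [-0.192, -0.981, -0.038], [0.048, 0.029, -0.998]]
force: [0.9, 0.6, 0.3]
opening: 0.17
```

```bash
python3 - <<'E'
from h import *
go([.4785,-.1293,.079],-13.7)
print(bot.read_state()["moment"])
c=capture("top"); cv2.imwrite("pics/t6.png",cv2.resize(c["image"][190:300,280:400],None,fx=5,fy=5,interpolation=cv2.INTER_CUBIC))
E
```

```text
t 13.68 pos [ 479.3 -128.4   77.4] yaw -11.07 open 0.17 F [0.9 0.6 0.3] j6 -15.1
tilt [ 0.0413 -0.0376 -0.9984]
tool shift mm [-0.5  1.  -1.6] turn rad 0.0459
[-0.1898645   0.53008981  0.02773554]
```

```bash
cat > g.py <<'E'
from h import *
np.set_printoptions(precision=4,suppress=True)
def edges(img,c,quad,name):
    # subpixel edge along each quad side, via gradient max along normal
    g=cv2.GaussianBlur(cv2.cvtColor(img,cv2.COLOR_BGR2GRAY).astype(float),(0,0),1.0)
    for i in range(4):
        a,b=np.array(quad[i],float),np.array(quad[(i+1)%4],float); u=(b-a)/np.linalg.norm(b-a); n=np.array([-u[1],u[0]])
        W=[]
        for f in np.linspace(.12,.88,40):
            q=a+f*(b-a); o=np.arange(-5,5.01,.25)
            v=cv2.remap(g.astype(np.float32),(q[0]+o*n[0]).astype(np.float32)[None],(q[1]+o*n[1]).astype(np.float32)[None],cv2.INTER_LINEAR)[0]
            d=np.abs(np.gradient(v)); W.append(atz(c,q+n*o[d.argmax()],.05)[:2])
        vx,vy,x,y=cv2.fitLine(np.array(W,np.float32),cv2.DIST_HUBER,0,.001,.001).ravel()
        print(name,i,"angle",(np.degrees(np.arctan2(vy,vx))+180)%90-90,(x,y))
ct=capture("top"); cw=capture("wrist"); s=bot.read_state()
K,R,t=P(cw); Rt=np.array(s["tcp_rot"]); p=np.array(s["position"])
M=R@Rt; tt=R@p+t   # cam = M*tool+tt
R2=np.array([[.846,-.533,.011],[-.533,-.846,-.01],[.014,.003,-1.]]); U,_,V=np.linalg.svd(R2); R2=U@V; p2=np.array([.4791,-.1785,.26])
Rw=M@R2.T; tw=tt-Rw@p2
c2=dict(cw); c2["rvec"]=cv2.Rodrigues(Rw)[0]; c2["tvec"]=tw
edges(cv2.imread("pics/w2.png"),c2,[(152,91),(349,17),(388,171),(210,227)],"w2")
t0=cv2.imread("pics/top0.png")
edges(t0,ct,[(313,209),(369,219),(355,292),(299,283)],"top")
for z,pts,c in ((.073,[(346,96),(350,117)],c2),):
    a,b=[atz(c,q,z) for q in pts]; print("ears",a,b,np.degrees(np.arctan2(*(b-a)[1::-1])))
E
python3 g.py
```

```text
w2 0 angle -13.660065 (np.float32(0.519544), np.float32(-0.05907946))
w2 1 angle -13.58078 (np.float32(0.5962939), np.float32(-0.1535672))
w2 2 angle -13.29509 (np.float32(0.4798931), np.float32(-0.1987488))
w2 3 angle -14.260803 (np.float32(0.40502778), np.float32(-0.105495386))
top 0 angle -18.052902 (np.float32(0.59795636), np.float32(-0.14868888))
top 1 angle -13.885651 (np.float32(0.48161215), np.float32(-0.2148217))
top 2 angle -9.993683 (np.float32(0.39954832), np.float32(-0.11037722))
top 3 angle -13.60759 (np.float32(0.51426494), np.float32(-0.05472542))
ears [ 0.5719 -0.1383  0.073 ] [ 0.5661 -0.156   0.073 ] -108.16175743418232
```

View pics/t6.png

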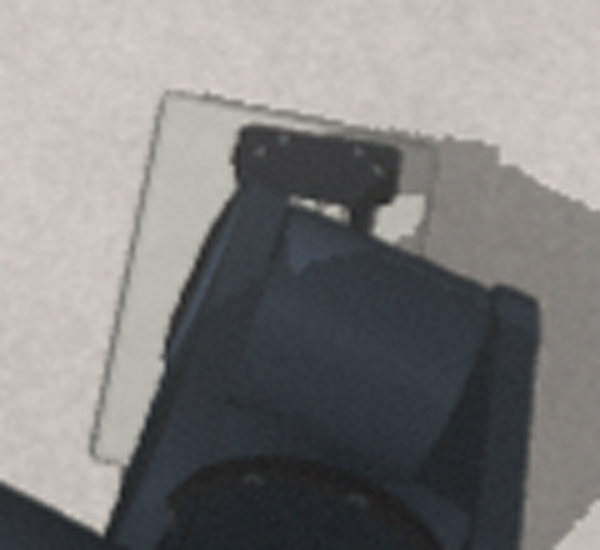

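Emit:
send_rows:
  motion:
    - [[0,0,0],0.016]
    - [[0,0,0],0.016]
    - [[0,0,0],0.008]
    - [[0,0,0],0.004]
    - [[0,0,0],0.002]

```text
time_s: 14.25
position: [0.4792, -0.1283, 0.0774]
tcp_rot: [[0.97, -0.24, 0.041], [-0.238, -0.97, -0.037], [0.049, 0.026, -0.998]]
force: [0.6, -0.3, 0.8]
opening: 0.171
```

```bash
python3 - <<'E'
from h import *
go([.4785,-.1293,.079],-13.7)
print(bot.read_state()["qvel"])
E
```

```text
t 14.25 pos [ 479.2 -128.3   77.4] yaw -13.81 open 0.171 F [ 0.6 -0.3  0.8] j6 -12.4
tilt [ 0.0411 -0.0373 -0.9985]
tool shift mm [-0.4  1.2 -1.6] turn rad -0.0019
[ 0.02113863 -0.03866793  0.04178103 -0.01370374  0.06014533  1.53201702]
```

Emit:
send_rows:
  motion:
    - [[0,0,0],0]
    - [[0,0,0],0]
    - [[0,0,0],0]
    - [[0,0,0],0]
    - [[0,0,0],0]
  gripper: 0

```text
time_s: 14.67
position: [0.4801, -0.1283, 0.0774]
tcp_rot: [[0.969, -0.243, 0.044], [-0.241, -0.97, -0.037], [0.052, 0.025, -0.998]]
force: [0.8, -0.1, -0.1]
opening: 0.463
```

Emit:
send_rows:
  motion:
    - [[0,0,-6],0]
    - [[0,0,-10],0]
    - [[0,0,-12],0]
    - [[0,0,-14],0]
    - [[0,0,-16],0]

```text
time_s: 15.08
position: [0.4755, -0.125, 0.1367]
tcp_rot: [[0.969, -0.244, 0.039], [-0.242, -0.97, -0.034], [0.046, 0.023, -0.999]]
force: [0.1, 0.5, 0.0]
opening: 0.841
```

```bash
python3 - <<'E'
from h import *
go([.53,.20,.19],55)
c=capture("wrist"); cv2.imwrite("pics/w7.png",c["image"])
s=bot.read_state(); print(np.round(s["joint_positions"],2),np.round(s["qvel"],2))
E
```

```text
t 15.08 pos [ 475.5 -125.   136.7] yaw -14.04 open 0.841 F [0.1 0.5 0. ] j6 -12.5
tilt [ 0.0386 -0.0338 -0.9987]
tool shift mm [ -23.6 -327.2  -62.1] turn rad -1.205
[-27.31  26.65 107.6   -1.04  42.55 -12.5 ] [ 0.    1.66 -0.04  0.03 -6.    0.23]
```

View pics/w7.png

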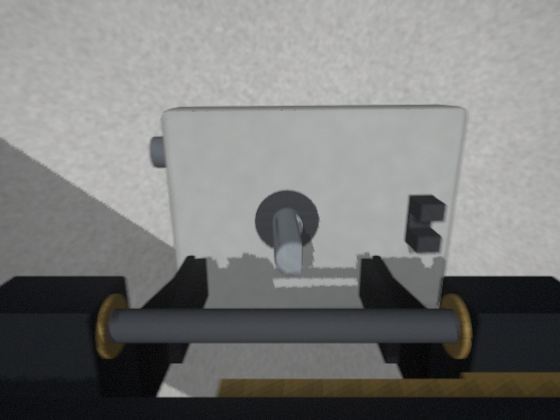

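Emit:
send_rows:
  motion:
    - [[-2,-28,-10],0]
    - [[-2,-28,-10],0]
    - [[0,0,0],0]
    - [[0,0,0],0]
    - [[0,0,0],0]

```text
time_s: 15.55
position: [0.4888, -0.0696, 0.1637]
tcp_rot: [[0.968, -0.246, 0.054], [-0.244, -0.969, -0.041], [0.063, 0.026, -0.998]]
force: [-1.0, 0.4, -0.0]
opening: 1.0
```

```bash
python3 - <<'E'
from h import *
go([.53,.19,.19],55)
s=bot.read_state(); print(np.round(s["joint_positions"],2),np.round(s["qvel"],2))
E
```

```text
t 15.55 pos [488.8 -69.6 163.7] yaw -14.13 open 1.0 F [-1.   0.4 -0. ] j6 -5.2
tilt [ 0.0542 -0.0407 -0.9977]
tool shift mm [ -21.8 -261.   -34.6] turn rad -1.2066
[-20.4   24.15 106.64  -1.54  45.49  -5.17] [ 0.07 -0.45  0.01 -0.47 -0.13 -0.34]
```

Emit:
send_rows:
  motion:
    - [[0,0,22],0]
    - [[0,0,22],0]
    - [[0,0,0],0]
    - [[0,0,0],0]
    - [[0,0,0],0]

```text
time_s: 15.97
position: [0.4917, -0.0748, 0.1192]
tcp_rot: [[0.967, -0.249, 0.056], [-0.246, -0.968, -0.042], [0.064, 0.027, -0.998]]
force: [-0.3, -0.4, -1.2]
opening: 1.0
```

```bash
python3 - <<'E'
from h import *
go([.53,.19,.19],55)
s=bot.read_state(); print(np.round(s["joint_positions"],2),np.round(s["qvel"],2))
E
```

```text
t 15.97 pos [491.7 -74.8 119.2] yaw -14.3 open 1.0 F [-0.3 -0.4 -1.2] j6 -5.1
tilt [ 0.0556 -0.0422 -0.9976]
tool shift mm [ -23.7 -264.   -79.7] turn rad -1.2094
[-20.84  28.87 108.43  -1.79  38.88  -5.14] [-0.7  -0.1  -0.37  0.05  0.38 -0.18]
```

Emit:
send_rows:
  motion:
    - [[0,-4,-8],0]
    - [[0,-4,-8],0]
    - [[0,-4,-8],0]
    - [[0,-4,-8],0]
    - [[0,-4,-8],0]

```text
time_s: 16.38
position: [0.495, -0.0535, 0.164]
tcp_rot: [[0.966, -0.251, 0.057], [-0.249, -0.968, -0.043], [0.066, 0.027, -0.997]]
force: [0.1, -0.2, 0.8]
opening: 1.004
```

```bash
python3 - <<'E'
from h import *
go([.53,.19,.19],55)
s=bot.read_state(); print(np.round(s["joint_positions"],2),np.round(s["qvel"],2))
E
```

```text
t 16.38 pos [495.  -53.5 164. ] yaw -14.45 open 1.004 F [ 0.1 -0.2  0.8] j6 -2.5
tilt [ 0.0573 -0.0429 -0.9974]
tool shift mm [ -25.  -243.7  -34.4] turn rad -1.2122
[-18.23  24.36 106.16  -1.83  45.61  -2.49] [  6.89 -11.15  -6.24  -0.06  16.33   6.32]
```

Emit:
send_rows:
  motion:
    - [[0,0,0],0.12]
    - [[0,0,0],0.12]
    - [[0,0,0],0.12]
    - [[0,0,0],0.12]
    - [[0,0,0],0.12]

```text
time_s: 16.8
position: [0.4985, -0.0503, 0.1731]
tcp_rot: [[0.639, -0.766, 0.071], [-0.765, -0.642, -0.046], [0.081, -0.025, -0.996]]
force: [-0.6, 0.5, -0.9]
opening: 0.997
```

```bash
python3 - <<'E'
from h import *
go([.53,.19,.19],-125)
s=bot.read_state(); print(np.round(s["joint_positions"],2),np.round(s["qvel"],2))
E
```

```text
t 16.8 pos [498.5 -50.3 173.1] yaw -50.13 open 0.997 F [-0.6  0.5 -0.9] j6 33.5
tilt [ 0.0709 -0.0464 -0.9964]
tool shift mm [-162.3 -179.   -25.7] turn rad 1.3068
[-17.76  23.44 105.8   -1.8   46.09  33.51] [ 9.900e-01 -1.700e+00 -6.200e-01  8.000e-02  1.120e+00  8.596e+01]
```

Emit:
send_rows:
  motion:
    - [[0,0,12],0]
    - [[0,0,16],0]
    - [[0,0,20],0]
    - [[0,0,0],0.08]
    - [[0,0,0],0.08]

```text
time_s: 17.22
position: [0.5062, -0.0505, 0.1313]
tcp_rot: [[0.502, -0.861, 0.084], [-0.861, -0.507, -0.05], [0.085, -0.047, -0.995]]
force: [0.0, 0.4, 0.0]
opening: 1.001
```

```bash
python3 - <<'E'
from h import *
go([.53,.19,.19],-125)
s=bot.read_state(); print(np.round(s["joint_positions"],2),np.round(s["qvel"],2))
E
```

```text
t 17.22 pos [506.2 -50.5 131.3] yaw -59.73 open 1.001 F [0.  0.4 0. ] j6 43.6
tilt [ 0.0838 -0.0499 -0.9952]
tool shift mm [-190.  -145.2  -68.5] turn rad 1.1392
[-17.52  27.85 107.49  -2.02  39.23  43.6 ] [ 6.300e-01  8.200e-01  6.000e-01 -5.000e-02  3.800e-01  5.602e+01]
```

Emit:
send_rows:
  motion:
    - [[0,0,0],0.06]
    - [[0,0,0],0.06]
    - [[0,0,0],0.06]
    - [[0,0,0],0.06]
    - [[0,0,0],0]

```text
time_s: 17.63
position: [0.5079, -0.0479, 0.1362]
tcp_rot: [[0.272, -0.958, 0.089], [-0.959, -0.277, -0.051], [0.073, -0.072, -0.995]]
force: [-0.0, -0.3, -0.2]
opening: 1.0
```

```bash
python3 - <<'E'
from h import *
go([.53,.19,.19],-125)
s=bot.read_state(); print(np.round(s["joint_positions"],3),np.round(s["qvel"],2))
capture("top"); capture("top")
s=bot.read_state(); print(np.round(s["joint_positions"],3),np.round(s["qvel"],2))
E
```

```text
t 17.63 pos [507.9 -47.9 136.2] yaw -74.16 open 1.0 F [-0.  -0.3 -0.2] j6 58.3
tilt [ 0.0891 -0.0509 -0.9947]
tool shift mm [-218.3  -91.   -63.7] turn rad 0.8873
[-17.173  27.363 107.271  -2.006  39.634  58.316] [ 0.73 -1.24 -0.55  0.04  0.85 -2.22]
[-17.183  27.378 107.279  -2.009  39.607  58.153] [-0.23  0.49  0.25 -0.04 -0.23 -0.24]
```

Emit:
send_rows:
  motion:
    - [[-26,2,0],0]
    - [[-26,2,0],0]
    - [[0,0,0],0]
    - [[0,0,0],0]
    - [[0,0,0],0]

```text
time_s: 18.15
position: [0.4915, 0.0016, 0.1342]
tcp_rot: [[0.28, -0.955, 0.095], [-0.957, -0.286, -0.053], [0.078, -0.076, -0.994]]
force: [-0.4, 0.3, -0.8]
opening: 1.0
```

```bash
python3 - <<'E'
from h import *
go([.53,.19,.19],-125)
s=bot.read_state(); print(np.round(s["joint_positions"],3),np.round(s["qvel"],2))
E
```

```text
t 18.15 pos [491.5   1.6 134.2] yaw -73.67 open 1.0 F [-0.4  0.3 -0.8] j6 64.2
tilt [ 0.0948 -0.0529 -0.9941]
tool shift mm [-165.1  -94.8  -61.8] turn rad 0.8959
[-11.671  26.502 109.97   -3.062  37.624  64.16 ] [ 0.15 -0.24 -0.93 -0.26 -0.41 -0.82]
```

Emit:
send_rows:
  motion:
    - [[-4,-1,0],0]
    - [[-7,-2,0],0]
    - [[-10,-3,0],0]
    - [[-10,-3,0],0]
    - [[-10,-3,0],0]

```text
time_s: 18.57
position: [0.4951, 0.0424, 0.1328]
tcp_rot: [[0.274, -0.957, 0.099], [-0.958, -0.28, -0.055], [0.08, -0.08, -0.994]]
force: [-0.0, -0.2, 0.6]
opening: 1.0
```

Emit:
send_rows:
  motion:
    - [[-10,-3,0],0]
    - [[-10,-3,0],0]
    - [[-10,-3,0],0]
    - [[-10,-3,0],0]
    - [[-10,-3,0],0]

```text
time_s: 18.98
position: [0.4982, 0.0964, 0.13]
tcp_rot: [[0.271, -0.957, 0.101], [-0.959, -0.277, -0.055], [0.081, -0.082, -0.993]]
force: [-0.2, 0.5, 0.4]
opening: 1.001
```

Emit:
send_rows:
  motion:
    - [[-10,-3,0],0]
    - [[-10,-3,0],0]
    - [[-10,-3,0],0]
    - [[-10,-3,0],0]
    - [[-10,-3,0],0]

```text
time_s: 19.4
position: [0.5013, 0.1512, 0.127]
tcp_rot: [[0.268, -0.958, 0.103], [-0.96, -0.275, -0.055], [0.081, -0.084, -0.993]]
force: [-0.2, 1.0, 0.2]
opening: 1.002
```

```bash
python3 - <<'E'
from h import *
go([.48,.24,.16],-125)
s=bot.read_state(); print(np.round(s["joint_positions"],3),np.round(s["qvel"],2))
E
```

```text
t 19.4 pos [501.3 151.2 127. ] yaw -74.4 open 1.002 F [-0.2  1.   0.2] j6 85.5
tilt [ 0.1033 -0.0553 -0.9931]
tool shift mm [-88.3  -6.7 -39.9] turn rad 0.8831
[  6.836  29.331 105.326  -6.007  39.979  85.462] [15.43  3.53 -6.55 -1.92  3.91 16.97]
```

Emit:
send_rows:
  motion:
    - [[-10,-2,0],0]
    - [[-10,-2,0],0]
    - [[-8,-2,0],0]
    - [[-5,0,0],0]
    - [[-3,0,0],0]

```text
time_s: 19.82
position: [0.498, 0.192, 0.1242]
tcp_rot: [[0.269, -0.958, 0.104], [-0.96, -0.275, -0.055], [0.081, -0.085, -0.993]]
force: [-0.0, -0.3, 0.2]
opening: 0.998
```

```bash
python3 - <<'E'
from h import *
np.set_printoptions(precision=4,suppress=True)
go([.48,.24,.16],-125)
c=capture("wrist"); cv2.imwrite("pics/w8.png",c["image"])
for t,z in dict(collar_mid=.015,collar_screw=.015,collar=0).items():
    for r in place_of("wrist",t)[:3]: print(t,round(r["p"],2),np.round(r["xy"],1),atz(c,r["xy"],z)[:2])
E
```

```text
t 19.82 pos [498.  192.  124.2] yaw -74.37 open 0.998 F [-0.  -0.3  0.2] j6 90.5
tilt [ 0.1043 -0.055  -0.993 ]
tool shift mm [-48.    1.  -40.1] turn rad 0.8837
collar_mid 0.82 [207.3 169.7] [0.5241 0.2485]
collar_mid 0.56 [365.  104.6] [0.5992 0.1508]
collar_screw 0.98 [231.1 139.4] [0.5495 0.2372]
collar_screw 0.64 [343.8 155.5] [0.5604 0.1548]
collar 0.67 [350.7 109.2] [0.5952 0.1564]
collar 0.57 [181.3 276. ] [0.4336 0.2502]
```

View pics/w8.png

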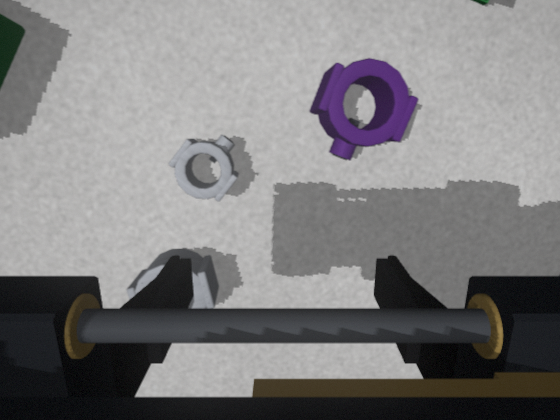

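```bash
python3 - <<'E'
from h import *
i=cv2.imread("pics/w8.png")
cv2.imwrite("pics/w8c.png",cv2.resize(i[125:210,155:255],None,fx=7,fy=7,interpolation=cv2.INTER_CUBIC))
E
```

```text
(no output)
```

View pics/w8c.png

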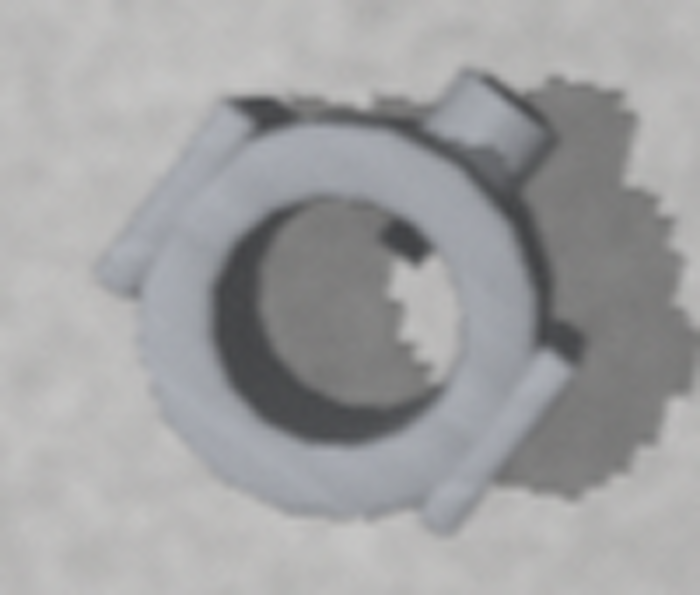

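```bash
cat > c.py <<'E'
from h import *
np.set_printoptions(precision=4,suppress=True)
c=capture("wrist")
f=lambda p:(155+p[0]/7-.43,125+p[1]/7-.43)
Q=[atz(c,f(p),.03)[:2] for p in((98,268),(222,100),(582,370),(452,535),(340,322))]
deg=lambda v:np.degrees(np.arctan2(v[1],v[0]))
print("flats",deg(Q[1]-Q[0]),deg(Q[2]-Q[3]),"mean",(Q[0]+Q[1]+Q[2]+Q[3])/4,"ring",Q[4])
print("cross",deg((Q[0]+Q[1]-Q[2]-Q[3])/2)-90, np.linalg.norm((Q[0]+Q[1]-Q[2]-Q[3])/2),np.linalg.norm(Q[1]-Q[0]))
for p in ((506,108),): print("boss",atz(c,f(p),.015)[:2],deg(atz(c,f(p),.015)[:2]-Q[4]))
go([.5245,.2465,.15],-112)
E
python3 c.py
```

```text
flats -22.848166977188583 -23.49458824145551 mean [0.525  0.2487] ring [0.5248 0.2488]
cross -22.892297601809744 0.04249135405117821 0.02031455859763092
boss [0.5486 0.239 ] -22.304715431524667
t 20.07 pos [498.4 190.9 124.4] yaw -74.43 open 1.001 F [0.  1.  0.8] j6 90.5
tilt [ 0.1045 -0.0551 -0.993 ]
tool shift mm [-44.3 -42.5 -25.8] turn rad 0.6557
```

Emit:
send_rows:
  motion:
    - [[-5,-3,0],0.02]
    - [[-7,-4,0],0.04]
    - [[-8,-5,0],0.04]
    - [[-8,-5,0],0.04]
    - [[-8,-5,0],0.04]

```text
time_s: 20.48
position: [0.5123, 0.2272, 0.1236]
tcp_rot: [[0.077, -0.992, 0.101], [-0.995, -0.083, -0.057], [0.065, -0.096, -0.993]]
force: [0.0, 0.6, 0.6]
opening: 1.0
```

Emit:
send_rows:
  motion:
    - [[-7,-4,0],0.04]
    - [[-5,-3,0],0.04]
    - [[-3,-1,0],0.04]
    - [[0,0,0],0.04]
    - [[0,0,0],0.04]

```text
time_s: 20.9
position: [0.5221, 0.2423, 0.1237]
tcp_rot: [[-0.135, -0.986, 0.103], [-0.99, 0.129, -0.057], [0.043, -0.11, -0.993]]
force: [0.0, -0.2, 0.4]
opening: 0.998
```

```bash
python3 - <<'E'
from h import *
go([.5146,.2542,.124],-113)
E
```

```text
t 20.9 pos [522.1 242.3 123.7] yaw -97.74 open 0.998 F [ 0.  -0.2  0.4] j6 118.6
tilt [ 0.103  -0.0573 -0.993 ]
tool shift mm [-10.7   8.9  -1.7] turn rad 0.2663
```

Tilt is steady at low speed. I'll finish the turn and line up.

Emit:
send_rows:
  motion:
    - [[-2,2,0],0.04]
    - [[-2,2,0],0.04]
    - [[-2,2,0],0.04]
    - [[-2,1,0],0.04]
    - [[-1,1,0],0.04]

```text
time_s: 21.32
position: [0.5171, 0.2498, 0.1226]
tcp_rot: [[-0.342, -0.934, 0.103], [-0.939, 0.338, -0.058], [0.02, -0.116, -0.993]]
force: [0.4, 0.9, -0.3]
opening: 0.999
```

Emit:
send_rows:
  motion:
    - [[0,0,4],0.015]
    - [[0,0,6],0]
    - [[0,0,8],0]
    - [[0,0,8],0]
    - [[0,0,4],0]

```text
time_s: 21.73
position: [0.5214, 0.2463, 0.0909]
tcp_rot: [[-0.358, -0.928, 0.104], [-0.933, 0.354, -0.058], [0.017, -0.118, -0.993]]
force: [-1.0, -0.6, -0.0]
opening: 1.001
```

```bash
cat > v.py <<'E'
from h import *
import sys
np.set_printoptions(precision=4,suppress=True)
c=capture("wrist"); cv2.imwrite(f"pics/{sys.argv[1]}.png",c["image"])
for t,z in dict(collar_mid=.015,collar_screw=.015).items():
    for r in place_of("wrist",t)[:3]: print(t,round(r["p"],2),np.round(r["xy"],1),atz(c,r["xy"],z)[:2])
s=bot.read_state(); R=np.array(s["tcp_rot"]);p=np.array(s["position"]); h=.006
k=(h-p[2])/R[2,2]; print("landing",p+R[:,2]*k,"dist",k)
print(proj(c,[.525,.2488,.03]))
go([.527,.2477,.006],-113)
E
python3 v.py w9
```

```text
collar_mid 0.91 [279.9 234.7] [0.5233 0.247 ]
collar_mid 0.61 [323.6 359.6] [0.4263 0.2509]
collar_screw 0.94 [357.7 386.8] [0.3967 0.2351]
collar_screw 0.85 [279.1 197.3] [0.5471 0.2384]
collar_screw 0.68 [391.5 137.6] [0.5572 0.157 ]
landing [0.5304 0.2415 0.006 ] dist 0.08614685389862227
[276.5385 238.7549]
t 21.88 pos [521.4 246.5  91.5] yaw -111.01 open 1.001 F [0.4 0.2 0.9] j6 133.3
tilt [ 0.1042 -0.0584 -0.9928]
tool shift mm [-4.6  5.3 85.4] turn rad 0.0348
```

View pics/w9.png

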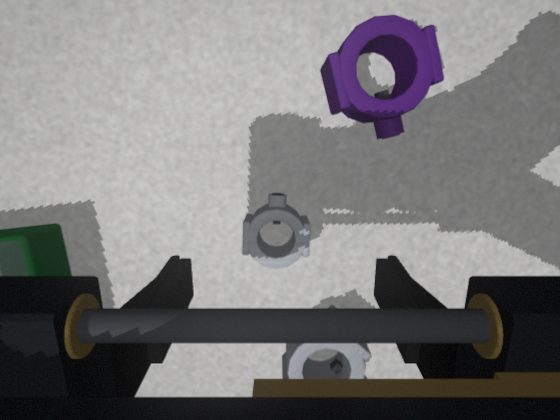

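Emit:
send_rows:
  motion:
    - [[-1,1.2,6],0.009]
    - [[-1,1.2,10],0.009]
    - [[-1,1.2,12],0.009]
    - [[-1,1,10],0.006]
    - [[-0.5,0.5,6],0.002]

```text
time_s: 22.3
position: [0.5251, 0.2512, 0.0458]
tcp_rot: [[-0.393, -0.913, 0.11], [-0.919, 0.389, -0.056], [0.009, -0.123, -0.992]]
force: [-0.7, 0.4, 0.2]
opening: 0.998
```

```bash
python3 v.py w10
```

```text
collar_mid 0.69 [287. 260.] [0.5225 0.2502]
collar_screw 0.85 [288.6 209.2] [0.5484 0.2383]
collar_screw 0.58 [428.5 131.1] [0.5577 0.1547]
landing [0.5294 0.2488 0.006 ] dist 0.040669670918048344
[288.2135 263.2344]
t 22.45 pos [525.  251.1  46.4] yaw -113.13 open 1.0 F [-0.4 -0.1  0.3] j6 137.0
tilt [ 0.1093 -0.0567 -0.9924]
tool shift mm [ 2.   1.8 40.5] turn rad -0.0023
```

View pics/w10.png

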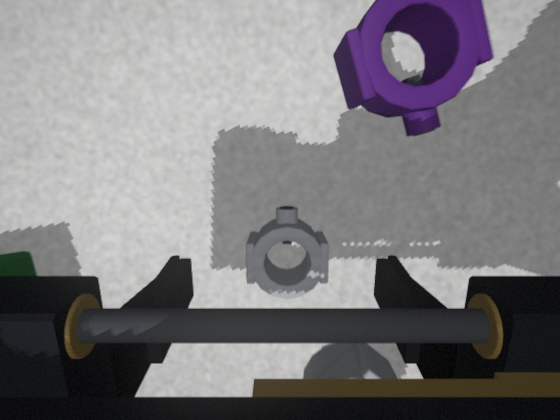

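Emit:
send_rows:
  motion:
    - [[0.3,0.4,7],0]
    - [[0.3,0.4,10],0]
    - [[0.3,0.4,9],0]
    - [[0.3,0.3,6],0]
    - [[0,0,3],0]

```text
time_s: 22.87
position: [0.5289, 0.249, 0.0103]
tcp_rot: [[-0.392, -0.913, 0.114], [-0.92, 0.389, -0.055], [0.006, -0.127, -0.992]]
force: [-0.1, -0.4, 0.0]
opening: 1.005
```

```bash
python3 - <<'E'
from h import *
go([.527,.2477,.006],-113)
E
```

```text
t 22.87 pos [528.9 249.   10.3] yaw -113.11 open 1.005 F [-0.1 -0.4  0. ] j6 137.9
tilt [ 0.114  -0.0552 -0.9919]
tool shift mm [2.  1.8 4.1] turn rad -0.0019
```

Emit:
send_rows:
  motion:
    - [[0.5,0.7,1.5],0]
    - [[0.5,0.7,1.5],0]
    - [[0.4,0.6,0.5],0]
    - [[0,0,0],0]
    - [[0,0,0],0]
  gripper: 1

```text
time_s: 23.28
position: [0.5262, 0.2478, 0.0047]
tcp_rot: [[-0.393, -0.913, 0.112], [-0.92, 0.389, -0.056], [0.008, -0.125, -0.992]]
force: [0.5, 1.4, 0.1]
opening: 0.709
```

Emit:
send_rows:
  motion:
    - [[0,0,0],0]
    - [[0,0,0],0]
    - [[0,0,0],0]
    - [[0,0,0],0]
    - [[0,0,0],0]

```text
time_s: 23.7
position: [0.5265, 0.248, 0.0056]
tcp_rot: [[-0.393, -0.913, 0.113], [-0.92, 0.389, -0.055], [0.007, -0.126, -0.992]]
force: [0.1, 0.2, -1.1]
opening: 0.49
```

```bash
python3 - <<'E'
from h import *
go([.527,.2477,.006],-113)
E
```

```text
t 23.7 pos [526.5 248.    5.6] yaw -113.13 open 0.49 F [ 0.1  0.2 -1.1] j6 138.1
tilt [ 0.1131 -0.0555 -0.992 ]
tool shift mm [ 0.1 -0.6 -0.3] turn rad -0.0022
```

Emit:
send_rows:
  motion:
    - [[0,-0.3,-3],0]
    - [[0,-0.6,-5],0]
    - [[0,-0.9,-7],0]
    - [[0,-0.9,-7],0]
    - [[0,-0.9,-7],0]

```text
time_s: 24.12
position: [0.5247, 0.2477, 0.0354]
tcp_rot: [[-0.393, -0.913, 0.108], [-0.92, 0.389, -0.057], [0.01, -0.122, -0.992]]
force: [-0.3, -0.0, -1.8]
opening: 0.49
```

```bash
python3 - <<'E'
from h import *
go([.527,.2477,.14],-113)
c=capture("side"); cv2.imwrite("pics/s11.png",cv2.resize(c["image"][200:400,180:400],None,fx=3.5,fy=3,interpolation=cv2.INTER_CUBIC))
E
```

```text
t 24.12 pos [524.7 247.7  35.4] yaw -113.13 open 0.49 F [-0.3 -0.  -1.8] j6 137.0
tilt [ 0.1083 -0.0569 -0.9925]
tool shift mm [ 1.000e-01 -1.490e+01 -1.036e+02] turn rad -0.0024
```

View pics/s11.png

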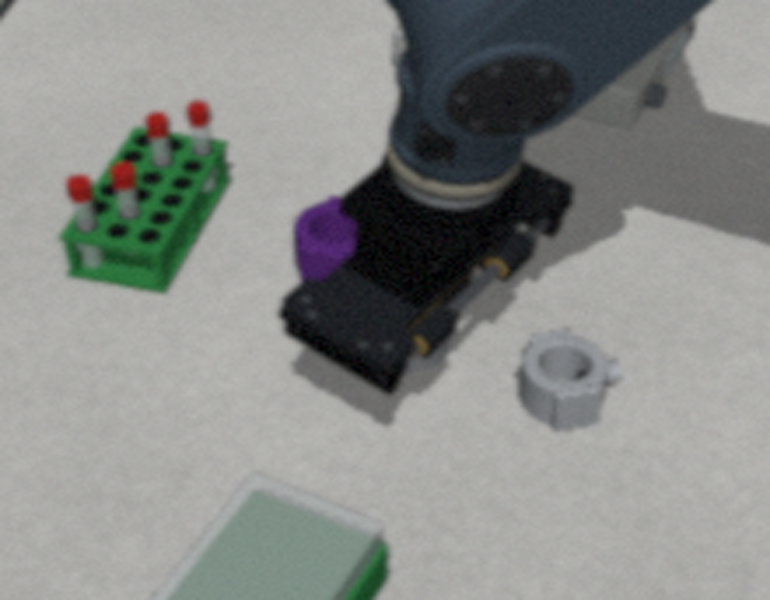

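Emit:
send_rows:
  motion:
    - [[0,-0.9,-8],0]
    - [[0,-0.9,-8],0]
    - [[0,-0.9,-8],0]
    - [[0,-0.9,-8],0]
    - [[0,-0.9,-8],0]

```text
time_s: 24.58
position: [0.525, 0.2485, 0.0814]
tcp_rot: [[-0.393, -0.913, 0.111], [-0.92, 0.389, -0.056], [0.008, -0.124, -0.992]]
force: [0.4, -0.3, -0.7]
opening: 0.492
```

Emit:
send_rows:
  motion:
    - [[3,0,-8],0]
    - [[4,0,-7],0]
    - [[6,0,-6],0]
    - [[7,0,-5],0]
    - [[8,0,-5],0]

```text
time_s: 25.0
position: [0.5104, 0.2238, 0.1173]
tcp_rot: [[-0.391, -0.913, 0.115], [-0.92, 0.387, -0.055], [0.005, -0.127, -0.992]]
force: [-0.1, -0.4, -2.2]
opening: 0.492
```

```bash
python3 - <<'E'
from h import *
go([.4821,-.1288,.145],-113)
s=bot.read_state(); print(np.round(s["joint_positions"],3),np.round(s["qvel"],2))
E
```

```text
t 25.0 pos [510.4 223.8 117.3] yaw -113.03 open 0.492 F [-0.1 -0.4 -2.2] j6 132.9
tilt [ 0.1149 -0.0546 -0.9919]
tool shift mm [ 335.8 -114.3  -11.4] turn rad -0.0004
[ 14.815  32.226 100.971  -7.134  41.433 132.95 ] [ -8.42 -11.4   10.     1.1    0.82  -9.43]
```

Emit:
send_rows:
  motion:
    - [[8,-2.7,-2],0]
    - [[8,-2.7,-2],0]
    - [[8,-2.7,-1],0]
    - [[8,-2.7,-1],0]
    - [[8,-2.7,-0.5],0]

```text
time_s: 25.42
position: [0.504, 0.1768, 0.1271]
tcp_rot: [[-0.392, -0.913, 0.113], [-0.92, 0.388, -0.055], [0.007, -0.126, -0.992]]
force: [-1.1, -0.3, -2.3]
opening: 0.488
```

Emit:
send_rows:
  motion:
    - [[8,-2.7,-0.3],0]
    - [[8,-2.7,-0.3],0]
    - [[8,-2.7,-0.3],0]
    - [[8,-2.7,-0.3],0]
    - [[8,-2.7,-0.3],0]

```text
time_s: 25.83
position: [0.4999, 0.1295, 0.1301]
tcp_rot: [[-0.393, -0.913, 0.112], [-0.92, 0.389, -0.056], [0.008, -0.125, -0.992]]
force: [0.2, -0.2, -1.5]
opening: 0.493
```

```bash
python3 - <<'E'
from h import *
go([.4821,-.1288,.145],-113)
s=bot.read_state(); print(np.round(s["joint_positions"],3),np.round(s["qvel"],2))
E
```

```text
t 25.83 pos [499.9 129.5 130.1] yaw -113.12 open 0.493 F [ 0.2 -0.2 -1.5] j6 121.8
tilt [ 0.1116 -0.0559 -0.9922]
tool shift mm [244.6 -86.   -2.3] turn rad -0.0022
[  4.327  28.436 106.68   -5.868  38.87  121.801] [-13.34  -3.31   5.55   1.8   -3.16 -14.34]
```

Emit:
send_rows:
  motion:
    - [[8.5,-3,-1],0]
    - [[8.5,-3,-1],0]
    - [[8.5,-3,-1],0]
    - [[8.5,-3,-1],0]
    - [[8.5,-3,-1],0]

```text
time_s: 26.25
position: [0.4959, 0.08, 0.1378]
tcp_rot: [[-0.393, -0.913, 0.111], [-0.92, 0.389, -0.056], [0.008, -0.124, -0.992]]
force: [0.1, 0.2, -1.5]
opening: 0.495
```

Emit:
send_rows:
  motion:
    - [[8.5,-3,-1],0]
    - [[8.5,-3,-1],0]
    - [[8.5,-3,-1],0]
    - [[8.5,-3,-1],0]
    - [[8.5,-3,-1],0]

```text
time_s: 26.67
position: [0.4919, 0.0303, 0.1461]
tcp_rot: [[-0.393, -0.913, 0.112], [-0.92, 0.389, -0.056], [0.008, -0.125, -0.992]]
force: [-0.3, -0.3, -1.3]
opening: 0.493
```

Emit:
send_rows:
  motion:
    - [[8.5,-3,0],0]
    - [[8.5,-3,0],0]
    - [[8.5,-3,0],0]
    - [[8.5,-3,0],0]
    - [[8.5,-3,0],0]

```text
time_s: 27.08
position: [0.4885, -0.0196, 0.1495]
tcp_rot: [[-0.393, -0.913, 0.114], [-0.92, 0.389, -0.057], [0.008, -0.127, -0.992]]
force: [-0.2, 0.1, -1.5]
opening: 0.495
```

```bash
python3 - <<'E'
from h import *
go([.4821,-.1288,.145],-103.7)
s=bot.read_state(); print(np.round(s["joint_positions"],3),np.round(s["qvel"],2))
E
```

```text
t 27.08 pos [488.5 -19.6 149.5] yaw -113.12 open 0.495 F [-0.2  0.1 -1.5] j6 100.5
tilt [ 0.1135 -0.0567 -0.9919]
tool shift mm [102.9 -36.    9.9] turn rad -0.1644
[-14.446  24.401 110.47   -2.474  38.024 100.5  ] [-15.44  -1.41   0.91   2.93  -0.23 -17.5 ]
```

Emit:
send_rows:
  motion:
    - [[8,-3,0],-0.02]
    - [[8,-3,0],-0.02]
    - [[8,-3,0],-0.02]
    - [[8,-3,0],-0.02]
    - [[7,-3,0],-0.02]

```text
time_s: 27.5
position: [0.4874, -0.0663, 0.1527]
tcp_rot: [[-0.296, -0.948, 0.114], [-0.955, 0.291, -0.057], [0.021, -0.126, -0.992]]
force: [1.0, -0.3, -1.4]
opening: 0.492
```

Emit:
send_rows:
  motion:
    - [[7,-2,0],-0.02]
    - [[6,-2,0],-0.02]
    - [[5,-1,0],-0.02]
    - [[3,-1,0],0]
    - [[2,0,0],0]

```text
time_s: 27.92
position: [0.4866, -0.0953, 0.155]
tcp_rot: [[-0.238, -0.964, 0.115], [-0.971, 0.232, -0.059], [0.03, -0.126, -0.992]]
force: [0.0, 1.4, -2.1]
opening: 0.491
```

```bash
python3 - <<'E'
from h import *
go([.4821,-.1288,.145],-103.7)
c=capture("wrist"); cv2.imwrite("pics/w12.png",c["image"])
for z in(.112,.05): print(proj(c,[.4806,-.128,z]))
E
```

```text
t 27.92 pos [486.6 -95.3 155. ] yaw -103.75 open 0.491 F [ 0.   1.4 -2.1] j6 80.4
tilt [ 0.1154 -0.0587 -0.9916]
tool shift mm [33.3 -2.2 11.3] turn rad -0.0009
[338.56189733 247.28524629]
[324.08239428 225.91289932]
```

View pics/w12.png

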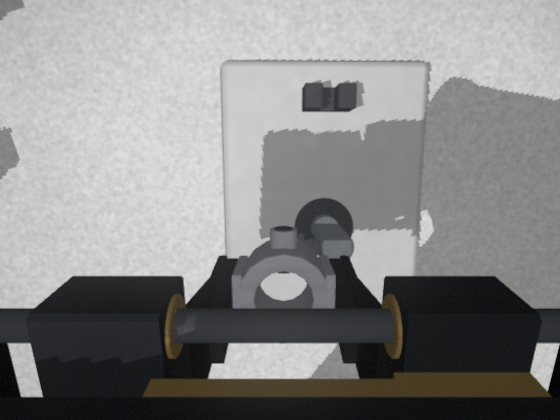

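```bash
cat > k.py <<'E'
from h import *
np.set_printoptions(precision=4,suppress=True)
Rg=np.array([[-.393,-.913,.113],[-.92,.389,-.055],[.007,-.126,-.992]]); U,_,V=np.linalg.svd(Rg); Rg=U@V
pg=np.array([.5265,.248,.0056]); cg=np.array([.525,.2488,.015]); bd=np.radians(-23.0)
C0=np.array([[np.cos(bd),-np.sin(bd),0],[np.sin(bd),np.cos(bd),0],[0,0,1]])
off=Rg.T@(cg-pg); RC=Rg.T@C0
def collar():
    s=bot.read_state(); R=np.array(s["tcp_rot"]); p=np.array(s["position"]); return p+R@off, R@RC
def rep(ax=(.4806,-.128),yaw=-13.7,h=.087):
    m,C=collar(); g=np.array([np.cos(np.radians(yaw)),np.sin(np.radians(yaw))]); g2=np.array([-g[1],g[0]])
    d=m[:2]-np.array(ax)
    print("collar mid",m,"axis",C[:,2],"tilt deg",np.degrees(np.arccos(C[2,2])),"boss az",np.degrees(np.arctan2(C[1,0],C[0,0])))
    print("rel shaft along guide mm",1000*d@g,"side",1000*d@g2,"h-87",1000*(m[2]-h))
    R=np.array(bot.read_state()["tcp_rot"])
    t=np.array([*(np.array(ax)),m[2]])-m; print("tool shift to centre (level)",R.T@t*1000, "tool dir of guide",R.T@[*g,0],"of up",R.T@[0,0,1])
if __name__=="__main__":
    import sys
    print("off tool",off*1000); rep()
    m,C=collar(); c=capture("wrist")
    for n,q in dict(bosstip=[.027,0,0],bosstop=[.027,0,.006],boretop=[0,0,.015],flR=[0,.0215,.015],flL=[0,-.0215,.015],front=[.02,0,.015]).items(): print(n,proj(c,m+C@np.array(q)))
    cv2.imwrite(f"pics/{sys.argv[1]}.png",cv2.resize(c["image"][190:330,200:370],None,fx=4.5,fy=4.5,interpolation=cv2.INTER_CUBIC))
E
python3 k.py w13
```

```text
off tool [-0.0843  0.4982 -9.5391]
collar mid [ 0.4849 -0.0947  0.1643] axis [0.0055 0.0227 0.9997] tilt deg 1.340083856228016 boss az -13.63087792118848
rel shaft along guide mm -3.729795327034774 side 33.3613983065833 h-87 77.31076188807334
tool shift to centre (level) [33.3426 -3.6076  1.4667] tool dir of guide [-0.001  -0.9921  0.1258] of up [ 0.03   -0.1258 -0.9916]
bosstip [284.3772 227.0056]
bosstop [284.517 229.937]
boretop [284.8197 299.0906]
flR [232.281  299.3194]
flL [337.2659 298.8621]
front [284.7667 251.8268]
```

View pics/w13.png

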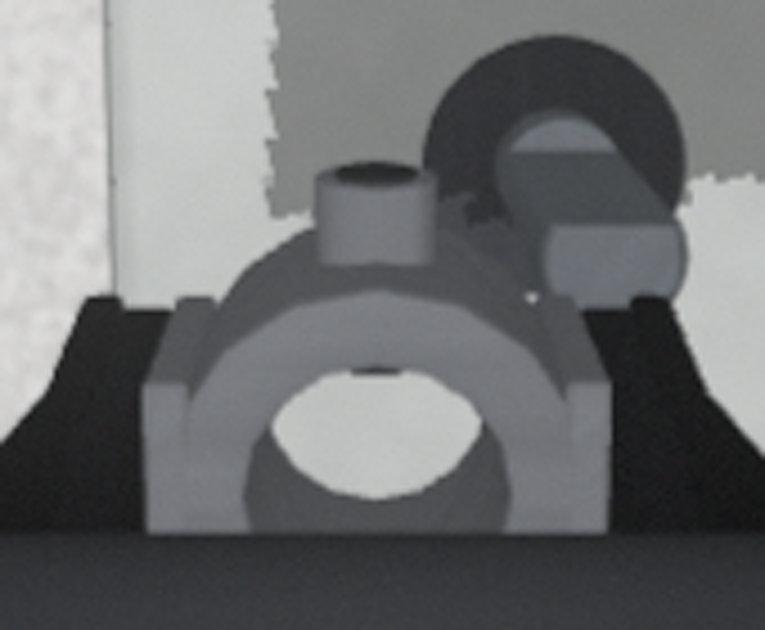

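Emit:
send_rows:
  motion:
    - [[5,-0.7,0.3],0]
    - [[7,-0.8,0.3],0]
    - [[8,-0.8,0.3],0]
    - [[7,-0.7,0.3],0]
    - [[4,-0.4,0.3],0]

```text
time_s: 28.43
position: [0.4817, -0.1272, 0.1546]
tcp_rot: [[-0.235, -0.965, 0.114], [-0.972, 0.23, -0.058], [0.03, -0.125, -0.992]]
force: [-0.6, 0.0, -1.0]
opening: 0.487
```

```bash
python3 k.py w14; python3 -c "
from h import *
go([.4821,-.1288,.145],-103.7)"
```

```text
off tool [-0.0843  0.4982 -9.5391]
collar mid [ 0.4801 -0.1264  0.164 ] axis [0.0064 0.022  0.9997] tilt deg 1.3123544723288147 boss az -13.478965760520909
rel shaft along guide mm -0.8188835561511446 side 1.418936399738185 h-87 77.01103970194589
tool shift to centre (level) [ 1.4197 -0.8049  0.1434] tool dir of guide [ 0.0017 -0.9922  0.1248] of up [ 0.0295 -0.1247 -0.9918]
bosstip [284.378  226.9809]
bosstop [284.5173 229.913 ]
boretop [284.8248 299.081 ]
flR [232.2753 299.3133]
flL [337.2826 298.8491]
front [284.7675 251.8076]
t 28.48 pos [ 481.8 -127.8  154.6] yaw -103.64 open 0.489 F [ 0.  -0.5 -2. ] j6 75.6
tilt [ 0.1145 -0.0583 -0.9917]
tool shift mm [0.6 0.7 9.6] turn rad 0.0011
```

View pics/w14.png

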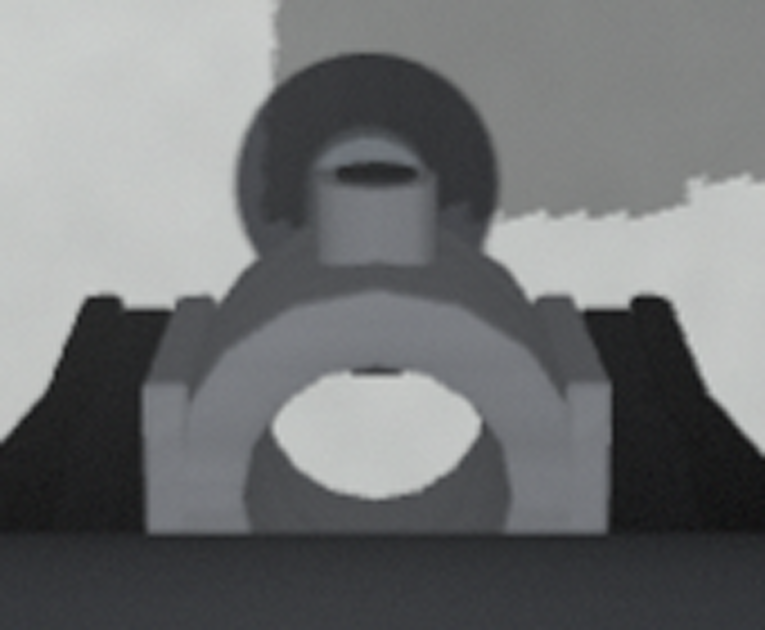

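```bash
python3 - <<'E'
from k import *
m,C=collar(); c=capture("wrist")
print("below collar at z=.05",proj(c,[m[0],m[1],.05]), "disc world",atz(c,(281.2,230),.05), "m",m)
# disc ellipse fit from edge: disc dark vs housing - extremes in crop
for p in ((237,180),(498,180),(367,53)): print(atz(c,(200+p[0]/4.5-.4,190+p[1]/4.5-.4),.05))
E
```

```text
below collar at z=.05 [279.3981 230.9178] disc world [ 0.4806 -0.1285  0.05  ] m [ 0.4803 -0.127   0.164 ]
[ 0.4861 -0.1076  0.05  ]
[ 0.4756 -0.1497  0.05  ]
[ 0.5016 -0.1336  0.05  ]
```

Emit:
send_rows:
  motion:
    - [[0.2,0.2,5],0]
    - [[0.2,0.5,7],0]
    - [[0.2,0.5,8],0]
    - [[0.2,0.6,7],0]
    - [[0,0.5,4],0]

```text
time_s: 28.95
position: [0.4833, -0.1293, 0.1213]
tcp_rot: [[-0.236, -0.965, 0.116], [-0.971, 0.231, -0.058], [0.029, -0.126, -0.992]]
force: [-0.0, -0.3, -1.4]
opening: 0.49
```

```bash
sed -i 's/ax=(.4806,-.128)/ax=(.4807,-.1283)/' k.py; python3 k.py w15; python3 - <<'E'
from h import *
go([.4821,-.1288,.145],-103.7)
c=capture("side"); cv2.imwrite("pics/s15.png",cv2.resize(c["image"][130:250,280:420],None,fx=5,fy=5,interpolation=cv2.INTER_CUBIC))
E
```

```text
off tool [-0.0843  0.4982 -9.5391]
collar mid [ 0.4817 -0.1286  0.1307] axis [0.005  0.0221 0.9997] tilt deg 1.3011741550253166 boss az -13.554097991766984
rel shaft along guide mm 1.0569909384805891 side -0.026007959798330104 h-87 43.67312674372681
tool shift to centre (level) [-0.0263  1.0484 -0.1341] tool dir of guide [ 0.0003 -0.992   0.1261] of up [ 0.0293 -0.126  -0.9916]
bosstip [284.3909 226.9887]
bosstop [284.5309 229.9203]
boretop [284.8355 299.0818]
flR [232.2908 299.3117]
flL [337.2881 298.8523]
front [284.7813 251.8126]
t 29.0 pos [ 482.7 -129.   120.6] yaw -103.68 open 0.492 F [-0.1  0.  -2.5] j6 75.5
tilt [ 0.114  -0.0573 -0.9918]
tool shift mm [  0.6  -2.4 -24.2] turn rad 0.0003
```

View pics/w15.png

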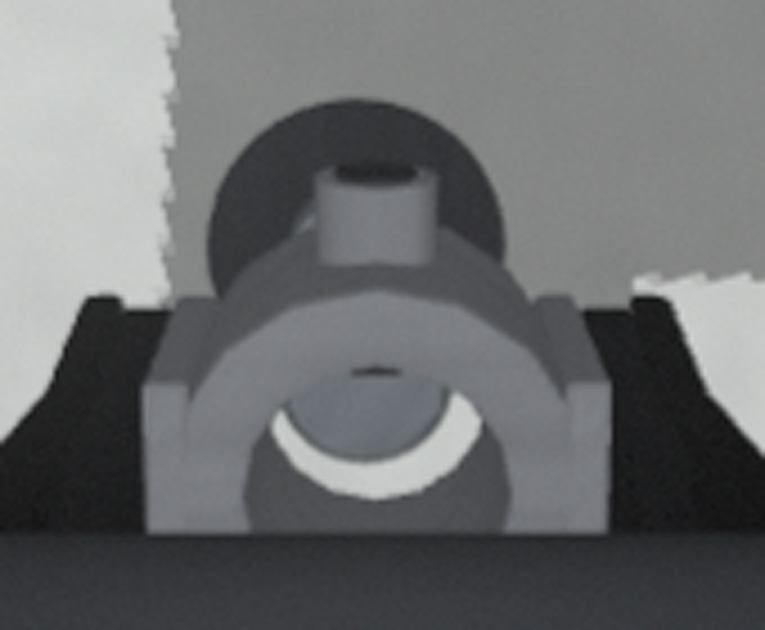

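View pics/s15.png

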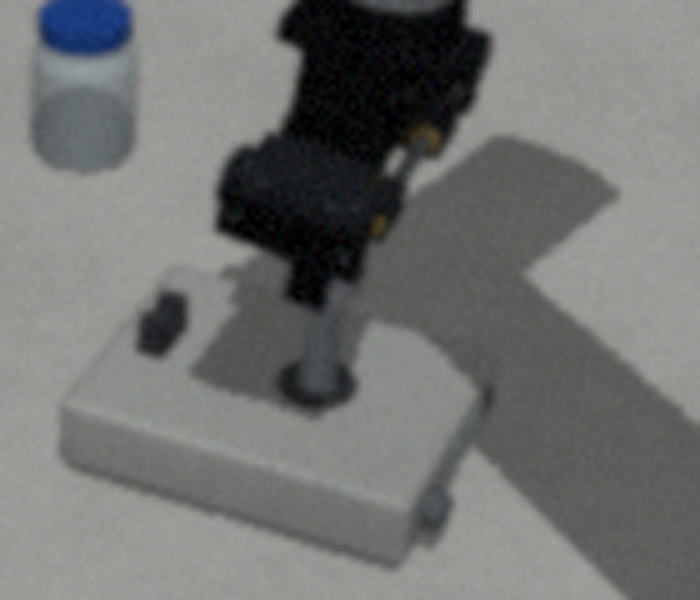

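```bash
python3 - <<'E'
from k import *
m,C=collar(); c=capture("wrist"); g=np.array([.9716,-.2368,0])
ax=np.array([.4807,-.1283,.112])
print("shaft centre",proj(c,ax),"shaft back edge",proj(c,ax-g*.0085),"back10",proj(c,ax-g*.010-[0,0,.0015]), "L/R",proj(c,ax+np.array([.2368,.9716,0])*.0085),proj(c,ax-np.array([.2368,.9716,0])*.0085))
print("bore bottom back",proj(c,m+C@np.array([-.012,0,-.015])),"collar axis at .112",proj(c,m+C@np.array([0,0,-.0187])),"bore top front",proj(c,m+C@np.array([.012,0,.015])))
print("obs shaft back (281.6,292.2) L/R 262.9/299.6; bore back bottom (283.3,300.0); bore top front (283.6,272)")
E
```

```text
shaft centre [283.4342 273.561 ] shaft back edge [283.4211 289.7792] back10 [283.3311 291.4939] L/R [266.3499 273.7133] [300.474  273.4091]
bore bottom back [284.1622 298.0764] collar axis at .112 [284.0587 272.3452] bore top front [284.7591 270.9563]
obs shaft back (281.6,292.2) L/R 262.9/299.6; bore back bottom (283.3,300.0); bore top front (283.6,272)
```

Emit:
send_rows:
  motion:
    - [[-0.4,0.2,1.5],0]
    - [[-0.3,0.3,2],0]
    - [[-0.1,0.3,2],0]
    - [[-0.1,0.3,2],0]
    - [[0,0.2,1],0]

```text
time_s: 29.52
position: [0.4843, -0.1287, 0.1134]
tcp_rot: [[-0.236, -0.965, 0.118], [-0.971, 0.23, -0.059], [0.03, -0.129, -0.991]]
force: [0.2, 0.2, -2.5]
opening: 0.493
```

```bash
python3 k.py w16; python3 -c "
from h import *
go([.4821,-.1288,.145],-103.7)"
```

```text
off tool [-0.0843  0.4982 -9.5391]
collar mid [ 0.4827 -0.1279  0.1228] axis [0.0026 0.0234 0.9997] tilt deg 1.3466805252946403 boss az -13.516676810648216
rel shaft along guide mm 1.8306130496905377 side 0.840582070911329 h-87 35.782014978165826
tool shift to centre (level) [ 0.8386  1.8194 -0.2108] tool dir of guide [ 0.0009 -0.9917  0.1287] of up [ 0.0299 -0.1286 -0.9912]
bosstip [284.3745 227.0218]
bosstop [284.514  229.9542]
boretop [284.818  299.1131]
flR [232.2759 299.3429]
flL [337.268  298.8836]
front [284.7636 251.8467]
t 29.57 pos [ 484.2 -128.7  113.3] yaw -103.65 open 0.491 F [ 0.1  0.8 -1.3] j6 75.5
tilt [ 0.1178 -0.0591 -0.9913]
tool shift mm [  1.6  -2.1 -31.7] turn rad 0.0009
```

View pics/w16.png

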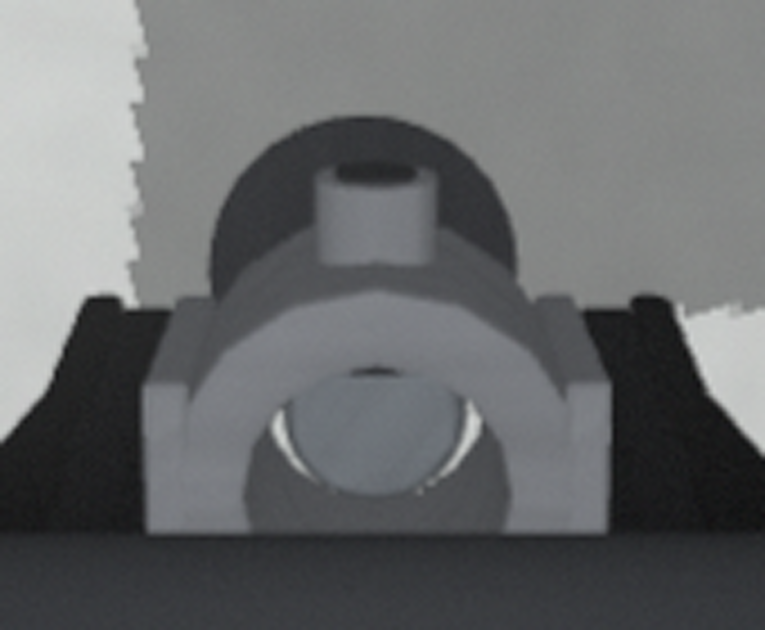

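Emit:
send_rows:
  motion:
    - [[0,0.8,1],0]
    - [[0,0.8,2],0]
    - [[0,0.5,3],0]
    - [[-0.1,0.5,3],0]
    - [[0,0.3,1.5],0]

```text
time_s: 29.98
position: [0.4829, -0.1287, 0.1021]
tcp_rot: [[-0.236, -0.964, 0.119], [-0.971, 0.23, -0.06], [0.03, -0.13, -0.991]]
force: [-0.3, -0.6, -1.2]
opening: 0.492
```

```bash
python3 k.py w17; python3 -c "
from h import *
go([.4821,-.1288,.145],-103.7)"
```

```text
off tool [-0.0843  0.4982 -9.5391]
collar mid [ 0.4813 -0.128   0.1115] axis [0.0015 0.0239 0.9997] tilt deg 1.3749469159942038 boss az -13.521205367355284
rel shaft along guide mm 0.5080368841509489 side 0.4565003489077568 h-87 24.486044488098088
tool shift to centre (level) [ 0.4559  0.5059 -0.0524] tool dir of guide [ 0.0008 -0.9915  0.1299] of up [ 0.0303 -0.1298 -0.9911]
bosstip [284.3753 226.9621]
bosstop [284.5149 229.8927]
boretop [284.8186 299.052 ]
flR [232.2748 299.2816]
flL [337.2701 298.8228]
front [284.7645 251.783 ]
t 30.03 pos [ 482.7 -128.7  101.9] yaw -103.65 open 0.494 F [-0.1 -0.4 -1.1] j6 75.4
tilt [ 0.1186 -0.0596 -0.9912]
tool shift mm [  1.6  -5.  -42.8] turn rad 0.0008
```

View pics/w17.png

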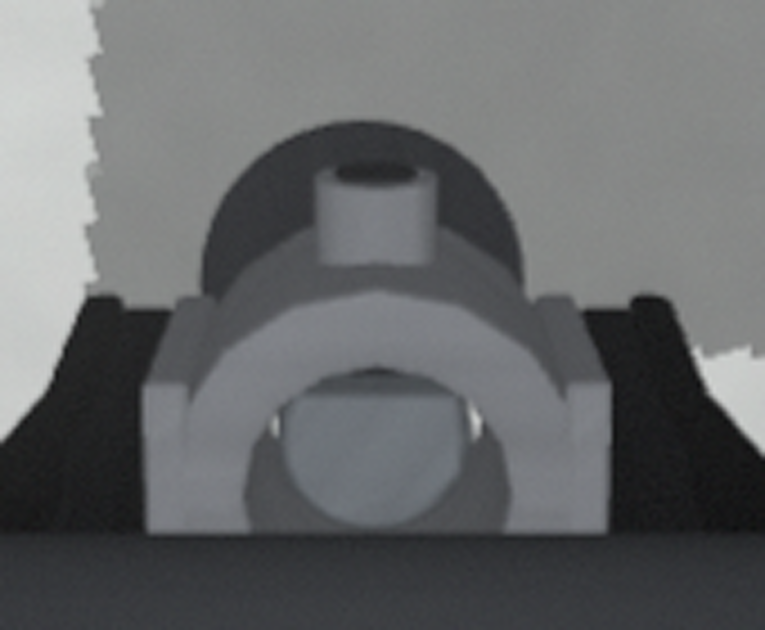

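Emit:
send_rows:
  motion:
    - [[0.1,0.4,2],0]
    - [[0,0.4,3],0]
    - [[0,0.4,3],0]
    - [[0,0.4,3],0]
    - [[0,0.2,1],0]

```text
time_s: 30.45
position: [0.4825, -0.1292, 0.0885]
tcp_rot: [[-0.236, -0.964, 0.119], [-0.971, 0.23, -0.06], [0.03, -0.13, -0.991]]
force: [0.0, 0.1, -2.6]
opening: 0.494
```

```bash
python3 k.py w18; python3 -c "
from h import *
go([.4821,-.1288,.145],-103.7)"
```

```text
off tool [-0.0843  0.4982 -9.5391]
collar mid [ 0.4809 -0.1285  0.0979] axis [0.0018 0.0238 0.9997] tilt deg 1.3689718429307016 boss az -13.523940560194537
rel shaft along guide mm 0.2817809950598409 side -0.11372704837750451 h-87 10.888356022637755
tool shift to centre (level) [-0.1139  0.2789 -0.0399] tool dir of guide [ 0.0007 -0.9916  0.1296] of up [ 0.0302 -0.1296 -0.9911]
bosstip [284.3452 227.0252]
bosstop [284.4836 229.9575]
boretop [284.7888 299.1126]
flR [232.2496 299.344 ]
flL [337.236  298.8816]
front [284.7322 251.8488]
t 30.5 pos [ 482.5 -129.2   88.4] yaw -103.66 open 0.493 F [-0.9  0.7 -2.2] j6 75.3
tilt [ 0.1187 -0.0596 -0.9911]
tool shift mm [  1.4  -6.9 -56.1] turn rad 0.0007
```

View pics/w18.png

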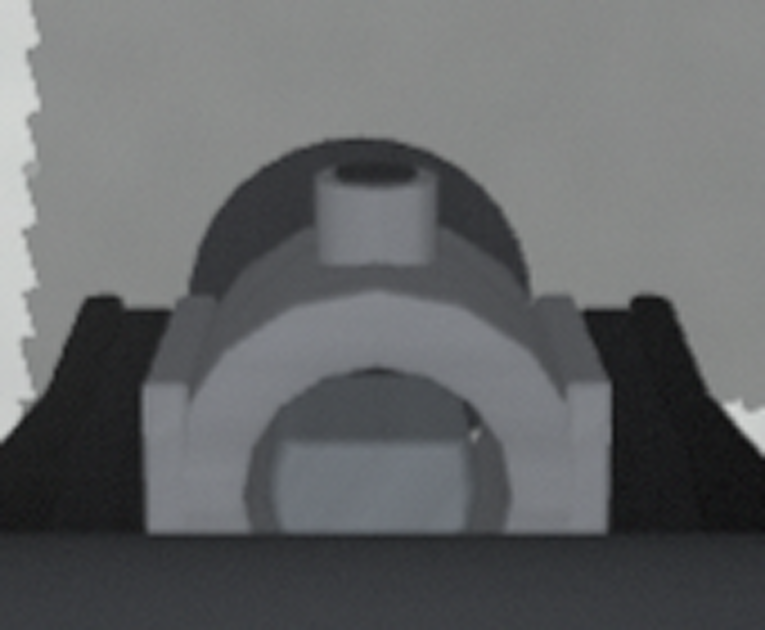

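Emit:
send_rows:
  motion:
    - [[-0.2,0.3,2],0]
    - [[-0.2,0.4,3],0]
    - [[-0.2,0.4,2.5],0]
    - [[-0.1,0.2,1.5],0]
    - [[0,0.1,0.8],0]

```text
time_s: 30.92
position: [0.4827, -0.1289, 0.0776]
tcp_rot: [[-0.236, -0.964, 0.119], [-0.971, 0.23, -0.06], [0.03, -0.13, -0.991]]
force: [-1.3, 0.4, -1.8]
opening: 0.493
```

```bash
python3 k.py w19; python3 -c "
from h import *
go([.4821,-.1288,.145],-103.7)
c=capture('side'); cv2.imwrite('pics/s19.png',cv2.resize(c['image'][150:230,290:390],None,fx=7,fy=7,interpolation=cv2.INTER_CUBIC))"
```

```text
off tool [-0.0843  0.4982 -9.5391]
collar mid [ 0.4811 -0.1281  0.087 ] axis [0.0015 0.024  0.9997] tilt deg 1.3755361714026948 boss az -13.524033683721058
rel shaft along guide mm 0.3431099696034242 side 0.27568632047925895 h-87 -0.0015605204016083674
tool shift to centre (level) [ 0.2753  0.3415 -0.0363] tool dir of guide [ 0.0007 -0.9915  0.1299] of up [ 0.0303 -0.1298 -0.9911]
bosstip [284.3916 227.0089]
bosstop [284.5315 229.9407]
boretop [284.8372 299.0962]
flR [232.2975 299.3269]
flL [337.2852 298.8659]
front [284.782  251.8314]
t 30.97 pos [ 482.6 -128.8   77.5] yaw -103.66 open 0.487 F [-0.  -0.8 -1.3] j6 75.3
tilt [ 0.1188 -0.0597 -0.9911]
tool shift mm [  2.1  -8.2 -66.9] turn rad 0.0007
```

View pics/s19.png

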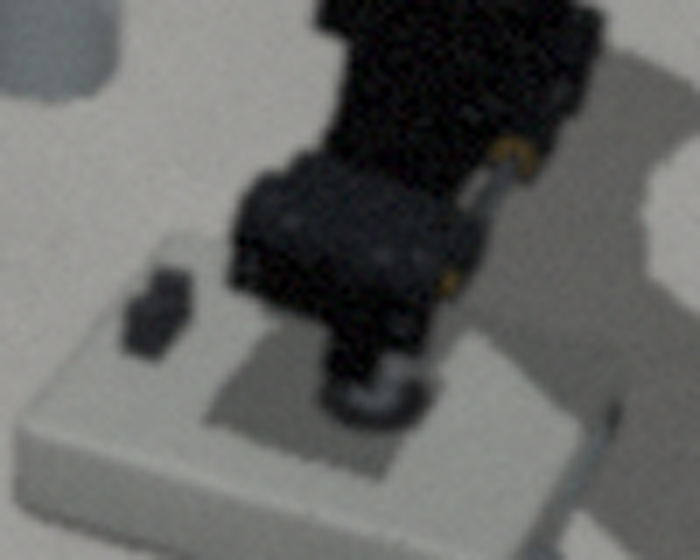

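View pics/w19.png

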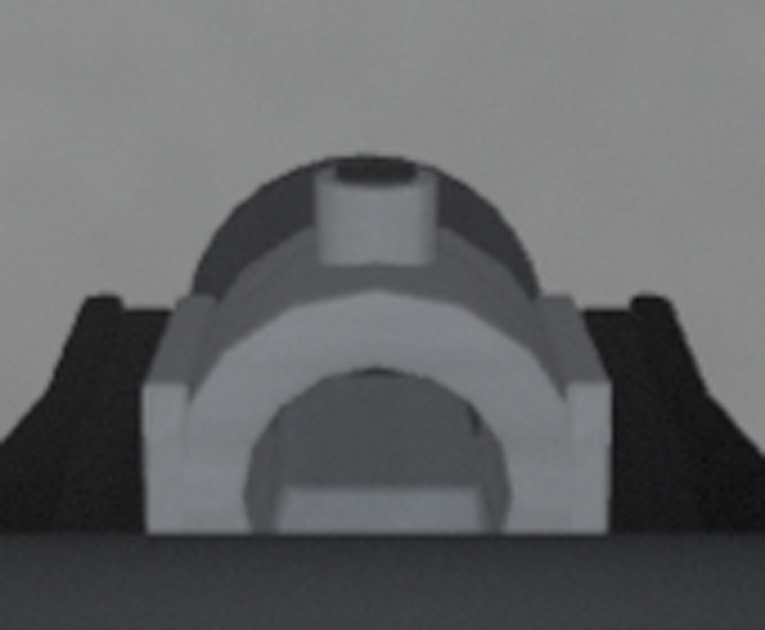

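Emit:
send_rows:
  motion:
    - [[0,0.6,-0.1],0]
    - [[0,0.6,-0.1],0]
    - [[0,0.5,-0.1],0]
    - [[0,0.4,0],0]
    - [[0,0.3,0],0]

```text
time_s: 31.43
position: [0.4804, -0.1284, 0.0781]
tcp_rot: [[-0.236, -0.964, 0.12], [-0.971, 0.23, -0.06], [0.031, -0.131, -0.991]]
force: [-0.7, 0.3, -2.1]
opening: 0.491
```

```bash
python3 -c "
from k import *
rep(); go([.4821,-.1288,.145],-103.7); print(bot.read_state()['moment'])"
```

```text
collar mid [ 0.4788 -0.1277  0.0875] axis [0.0007 0.0244 0.9997] tilt deg 1.3994997565445526 boss az -13.525096870089458
rel shaft along guide mm -1.9559463340923113 side 0.1818838082933425 h-87 0.4650340886565296
tool shift to centre (level) [ 0.1831 -1.9383  0.2614] tool dir of guide [ 0.0007 -0.9914  0.1308] of up [ 0.0305 -0.1308 -0.9909]
t 31.43 pos [ 480.4 -128.4   78.1] yaw -103.66 open 0.491 F [-0.7  0.3 -2.1] j6 75.2
tilt [ 0.12   -0.0603 -0.9909]
tool shift mm [  2.  -10.4 -66.1] turn rad 0.0007
[ 0.1069  0.158  -0.0189]
```

Emit:
send_rows:
  motion:
    - [[0,0.3,0.1],0]
    - [[0,0.3,0.1],0]
    - [[0,0.3,0.1],0]
    - [[0,0.3,0],0]
    - [[0,0.3,0],0]

```text
time_s: 31.85
position: [0.4801, -0.1285, 0.078]
tcp_rot: [[-0.236, -0.964, 0.123], [-0.971, 0.23, -0.061], [0.031, -0.134, -0.991]]
force: [-0.7, 0.5, -1.8]
opening: 0.492
```

```bash
python3 -c "
from k import *
rep(); go([.4821,-.1288,.145],-103.7); print(bot.read_state()['moment'])"
```

```text
collar mid [ 0.4784 -0.1277  0.0874] axis [-0.0021  0.0256  0.9997] tilt deg 1.4719043094470037 boss az -13.532046071832031
rel shaft along guide mm -2.3289100400825133 side 0.018461571889972987 h-87 0.41867038744673735
tool shift to centre (level) [ 0.0195 -2.3079  0.312 ] tool dir of guide [ 0.0005 -0.991   0.1337] of up [ 0.031  -0.1337 -0.9905]
t 31.85 pos [ 480.1 -128.5   78. ] yaw -103.67 open 0.492 F [-0.7  0.5 -1.8] j6 75.2
tilt [ 0.1227 -0.0615 -0.9905]
tool shift mm [  1.9 -11.  -66.1] turn rad 0.0005
[0.1778 0.0082 0.0569]
```

Emit:
send_rows:
  motion:
    - [[0,0.5,0],0]
    - [[0,0.8,0],0]
    - [[0,1,0],0]
    - [[0,1,0],0]
    - [[0,1,0],0]

```text
time_s: 32.27
position: [0.4799, -0.1291, 0.0783]
tcp_rot: [[-0.237, -0.962, 0.132], [-0.971, 0.231, -0.065], [0.032, -0.143, -0.989]]
force: [3.5, 1.4, -3.2]
opening: 0.492
```

```bash
python3 -c "
from k import *
rep(); go([.4821,-.1288,.145],-103.7); print(bot.read_state()['moment'])
capture('top')
go([.4821,-.1288,.145],-103.7); print(bot.read_state()['moment'])"; python3 k.py w20
```

```text
collar mid [ 0.4782 -0.1283  0.0877] axis [-0.011   0.0293  0.9995] tilt deg 1.7918957668514914 boss az -13.577791798424101
rel shaft along guide mm -2.4329772664816116 side -0.583006445666635 h-87 0.7103416731840118
tool shift to centre (level) [-0.5843 -2.4102  0.3297] tool dir of guide [-0.0007 -0.9897  0.1432] of up [ 0.0324 -0.1432 -0.9892]
t 32.27 pos [ 479.9 -129.1   78.3] yaw -103.74 open 0.492 F [ 3.5  1.4 -3.2] j6 75.0
tilt [ 0.1315 -0.0652 -0.9892]
tool shift mm [  1.3 -11.6 -65.7] turn rad -0.0007
[ 0.3923 -0.5898  0.1524]
t 32.32 pos [ 479.9 -129.1   78.3] yaw -103.74 open 0.493 F [ 4.5  1.2 -3.5] j6 74.9
tilt [ 0.1315 -0.0652 -0.9892]
tool shift mm [  1.4 -11.6 -65.7] turn rad -0.0007
[ 0.2627 -0.6255  0.112 ]
off tool [-0.0843  0.4982 -9.5391]
collar mid [ 0.4782 -0.1283  0.0877] axis [-0.0111  0.0293  0.9995] tilt deg 1.7924720885571204 boss az -13.57781168157161
rel shaft along guide mm -2.4744227705734834 side -0.5720973904069567 h-87 0.6863642865692909
tool shift to centre (level) [-0.5734 -2.4512  0.336 ] tool dir of guide [-0.0007 -0.9897  0.1432] of up [ 0.0324 -0.1432 -0.9892]
bosstip [284.3852 226.9597]
bosstop [284.525  229.8891]
boretop [284.8313 299.0376]
flR [232.2956 299.2689]
flL [337.2751 298.8067]
front [284.7755 251.775 ]
```

View pics/w20.png

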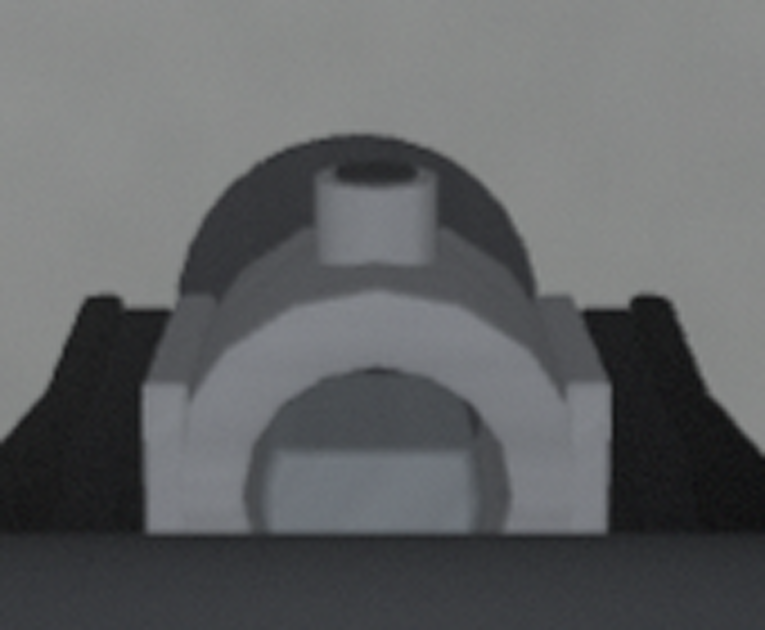

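```bash
python3 - <<'E'
from k import *
c=capture("side"); cv2.imwrite("pics/s21.png",c["image"])
s=bot.read_state(); g=np.array([.9716,-.2368,0]); print("push N",np.array(s["force"])@g, s["opening"],s["time_s"])
E
```

```text
push N 4.441733337193788 0.49215387247943126 32.4167
```

View pics/s21.png

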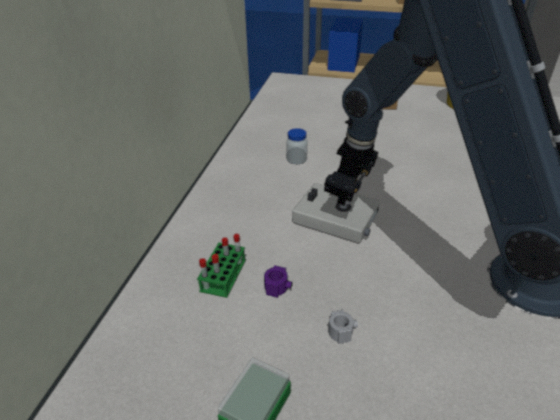

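The jar, rack, tip box and look-alikes stand where they were. The collar is on the shaft with a steady push of about 4.4 N. I'm handing in now.

```bash
python3 -c "
from h import *
bot.hand_in(); s=bot.read_state(); print(s['time_s'],s['force'],s['opening'])"
```

```text
the job is handed in; nothing more can be done
the job is handed in; nothing more can be done
```

I handed the job in at about 32 s, with the gripper still holding the collar on the shaft and the screw's tip pressed against the flat.

**What I did:**
- I pinched the D-shaft across its flat and turned it about 29° so the flat faces the guide. The jaws ended at -13.8°, against a measured guide direction of -13.7°.
- I picked the small grey collar, lifted it and lowered it over the shaft with its boss towards the guide, then drew it back about 2.8 mm.

**Last checks before handing in:**

| Check | Result |
|---|---|
| Push of the screw on the flat | about 4.4 N, steady while holding |
| Collar shift from centred, away from the guide | 2.5 mm, as needed for contact |
| Boss direction | -13.6°, against -13.7° for the guide |
| Screw height above the bench | about 87.7 mm, against 87 mm asked |
| Grip opening | 0.49, about 43 mm, matching the wrench flats |
| Tube rack, tip box, jar and look-alikes | stand where they were in the last side picture |

**Not ideal:**
- **Tilt:** The tool picked up a tilt of about 8° during the fast early moves, and the row interface could not undo it. I gripped the collar so that it mostly cancels, but the collar still leans by about 1.8°, worked out from the robot's own pose readings.
- **Side offset:** The arm's pose put the collar about 0.6 mm to one side of the shaft's axis and the last wrist picture about 0.8 mm. Both are inside the bore's clearance.

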